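# Unlatch the sprung jaw of a gluing jig and stow the block

### The arm

A 6-joint arm with a two-finger parallel gripper is mounted at the origin on a cart in front of the work surface, level with it; the furniture and walls round the work are solid. World frame = base frame: x ahead of the robot, y to its left, z up, the work surface at z = 0. Lengths are in m, angles in rad, forces in N, time in s.
With the tool pointing down it reaches from about 0.25 to 0.725 m from the base axis. Payload 4 kg.
Tool frame: the origin (TCP) lies between the finger pads; the fingertips stand 11 mm ahead of it and the grasp point (between the pads) lies 8 mm behind it (tcp_to_tips is the z of the fingertips in the tool frame, in m); z points along the fingers, y is the direction in which the jaws open and shut (so a half turn about z gives the same grasp; the last joint's range is limited). The gripper opens to 85 mm and grips with 20 to 120 N. Pads are 22 mm wide; open, the fingers measure 114 mm over their backs; the gripper's body (76 mm by 85 mm) begins 54 mm behind the grasp point. The pads swing forward as they close: fully open they stand 13 mm farther back than shut.
Start: joints at [0, 0.241, 0.005, 1.335, 0, 1.571], TCP at [0.5, -0, 0.242] pointing down, gripper open.
Joint ranges: [-2.72, 2.72], [-1.05, 1.87], [-1.09, 1.28], [-1.99, 2.15], [-1.42, 1.44], [-3.14, 3.14]. Speed limits (rad/s): [2.79, 2.79, 3.14, 3.14, 3.14, 3.14].

### API

Orientations are given as a unit quaternion [x, y, z, w].
In Python, from workcell import * gives the robot as it stands.
- The arm moves only by the tool move_arm, never from a script. Its argument "moves" is a list that holds one entry, the list of rows, each a list of 7 numbers: the shift along the world's x, y, z in units of 500 mm (1.0 is 500 mm), then the turn, a rotation vector about the world's x, y, z in units of 30 degrees (1.0 is 30 degrees), then the closure, from -1 (fully open) to 1 (shut), so that 0 is half open. A call has 1 to 8 rows; each row shifts and turns the pose as measured when the row begins; what a row does not reach is not made up. A row lasts 1/12 s, in which the tool goes at most 41.7 mm and 7.16 degrees, less where a joint would pass 70% of its speed; a pose out of reach is approached as far as the arm can. A call with a number of a shift or a turn outside -1 to 1 is refused whole. A call with a gripper value outside its range is refused whole. The fingers move at their own pace and stop on an object; the grip force is fixed at half the most. Time passes only in rows, so rows that do not move let the fingers close. It gives the time, the measured TCP pose, the force and the opening at its end, in the units of the state.
- get_obs(): the state, without advancing time (a new reading comes with each control period).
- camera(name): name is "scene" or "side" or "wrist"; returns a dict with "pixels" (384x512x3 uint8, red, green, blue), "range_z" (384x512 float32, m along the optical axis (not along the pixel's ray), 0 where there is no reading), "fx", "fy", "cx", "cy" (pixels), "extrinsics" (4x4, takes a point from camera to world coordinates). Camera axes: x right, y down, z forward; pixel columns grow to the right and rows downward; lengths in m; the calibration is good to about 2 mm. A picture is of the moment at which its call begins.
- job_done(): hands the job in, once; it reports no verdict.
The state is a dict: "clock": time; "joint_pos": joint angles; "joint_vel": joint speeds; "tau": joint torques, N m; "eef_pos": TCP position; "tool_rot": TCP orientation; "ft_force": force on the tool from outside, world axes, zero at the start; "ft_torque": the same for the moment, N m; "grip_width": finger opening in m.
Only numpy, scipy, OpenCV 4.12 (cv2) and the standard library are available. Lean on these libraries where they do the work, as an engineer would, in place of code of your own. Each camera call takes 0.05 s, during which the arm holds its last target.

### The job

The glue has set: take the wooden block out of the gluing jig and set it down flat and square in the empty bay of the storage rack, without dropping it. First open the jig's sprung jaw: lift its catch by the handle until it clears the bump, pull the jaw all the way back and let the catch drop behind the bump, so that the jaw stays held open. Leave the block in the rack's other bay and the sanding block where they are.

Things in the scene. Friction and masses are not known exactly. Their poses are not given: they have to be found in the camera images.
- jig: Gluing jig fixed to the bench: plywood base 205 x 88 x 10 mm. Origin on the bench under the base; x runs along the jaw's travel, from the tail block (x = -86 mm) to the nest that holds the block (x = +45 mm); the jaw opens towards -x. Jaw plate: upright, at the block's -x end, 12 mm thick, 64 mm wide, top 45 mm above the bench.
- jig_nest (a point): Middle of the nest's floor, 10 mm above the bench, axes as the jig's. The block lies lengthwise along x between two wooden cheeks (44 mm long, inner faces at y = +-19.5 mm, tops 35 mm above this point, 4 mm higher than the block), so it can be gripped only at its ends, along x, once the jaw is open. At its +x end is a stop only 8 mm high and 12 mm thick.
- bump_top (a point): Middle of the top of the steel bump on the jig's base, 18 mm above the bench: 24 mm long along the jig's x, 16 mm wide, 8 mm high with square ends. With the jaw shut, the catch's foot stands at its +x end.
- catch_handle (a point): Centre of the grip of the catch's handle: an upright black tab 10 mm thick along the jig's x, 36 mm wide along y, from 16 mm below this point to 24 mm above it (a round bead 11 mm thick tops it); 70 mm above the bench when the catch is down. Axes as the jig's. It rises with the catch and travels with the jaw.
- jaw (a joint): Slide of the jaw, m: about -0.001 shut on the block, grows as it is pulled towards the jig's -x; stop at 0.044. A spring pushes it shut (2 N shut, 5 N at the stop). With the catch down the bump blocks it at 0.002. From 0.038 on the catch can drop behind the bump; the spring then presses it against the bump and the jaw stays held at about 0.038.
- catch (a joint): Lift of the catch in m: 0 is down, stop at 0.018; its foot passes over the bump when lifted more than 0.008. Weight and a light spring press it down (2 to 3 N).
- block_center (a point): Centre of the wooden block to be stowed, a plain block 34 x 52 x 31 mm with its 52 mm length along its own y and its 31 mm height along z; about 25 g. It starts in the jig, its underside 10 mm above the bench.
- rack: Rack fixed to the bench, origin under its centre: plywood base 64 (x) x 150 (y) x 10 mm, three upright partitions 8 mm thick, 46 mm deep in x, tops 52 mm above the bench, at y = -66, 0, +66 mm. They leave two bays 58 mm wide, open at -x, +x and above. A stowed block has its 52 mm length along y, 3 mm from each partition, so there it can be gripped only across its 34 mm width, along x.
- empty_bay (a point): Middle of the floor of the rack's empty bay, 10 mm above the bench, at y = +33 mm of the rack; axes as the rack's.
- stored_block: The smaller wooden block, 30 x 40 x 25 mm, stored in the other bay of the rack. Origin at the centre of its underside.
- sanding_block: Sanding block, 46 x 75 x 24 mm, lying on the bench beyond the gap between jig and rack. Origin at the centre of its underside. The bench between jig and rack, nearer the robot than this, is free to about 0.45 m from the base axis (0.12 m wide at least).
Mind the look-alikes: they are no part of the job. Leave any turquoise look-alike of the part that bears block_center alone.

How it is judged:
On the way, in this order (a step that is already met when the one before it is completed fails the run):
1. the jaw is open and its catch has dropped behind the bump (value of joint jaw above 0.035 m and value of joint catch below 0.003 m), for 0.2 s.
2. the block is out of the jig (horizontal distance between block_center and jig above 0.11 m), for 0.1 s.
At the end, for the whole second after the job is handed in: Jaw held open (over 35 mm), catch down (lift under 3 mm); block flat in the empty bay (height within 3 mm, tilt under 0.1 rad), within 0.2 rad of square, 10 mm front to back and 8 mm sideways of the middle; stored block within 20 mm, sanding block within 30 mm of their starts (all of step 1 and x of block_center in the frame of empty_bay between -0.01 and 0.01 m and y of block_center in the frame of empty_bay between -0.008 and 0.008 m and z of block_center in the frame of empty_bay between 0.012 and 0.0185 m and angle between block_center's own z axis and vertical below 0.1 rad and angle between the y axis of block_center and the y axis of empty_bay, either way round below 0.2 rad and distance of stored_block from where it was at the start of the episode below 0.02 m and distance of sanding_block from where it was at the start of the episode below 0.03 m); the robot touches nothing.
It fails at once if the block is dropped (falls faster than 0.5 m/s while nothing grips it) (linear speed of block above 0.5 m/s and contact force between the fingers and block below 0.05 N).
It fails at once if the stored block is moved by more than 20 mm (distance of stored_block from where it was at the start of the episode above 0.02 m).
It fails at once if the sanding block is moved by more than 30 mm (distance of sanding_block from where it was at the start of the episode above 0.03 m).
It also fails if it takes over 58 s, if anything falls off the work surface, if the arm or the gripper's body presses on something with over 40 N, if the wrist force passes 120 N, or if a joint passes its speed limit or range.

## Working session

There is one attempt and no reset: what is moved stays moved. The work goes in short steps, Python scripts to look and compute and a tool call to move; the robot and the scene stay as the last step left them, time stands still between calls to the robot, and variables do not carry over. Pictures are saved under pics/ and viewed, and the job is handed in when it is done.

Besides the shell and the picture viewer there is one more tool, called after "Emit:" in YAML: its name, and indented under it one key for each argument. move_arm: Moves the arm, as the interface text tells. Shifts and turns lie within -1 to 1; 1 stands for 500 mm of shift or 30 degrees of turn. Its arguments: {"type":"object","properties":{"moves":{"type":"array","items":{"type":"array","items":{"type":"array","items":{"type":"number"}}}}},"required":["moves"]}

```bash
ls; mkdir -p pics
python3 - <<'E'
from workcell import *
import cv2,numpy as np
o=get_obs();print(o)
for n in ["scene","side","wrist"]:
    c=camera(n); np.savez(f"pics/{n}0.npz",**c)
    cv2.imwrite(f"pics/{n}0.png",c["pixels"][:,:,::-1]); print(n,c["fx"],c["cx"],c["extrinsics"].round(3).tolist())
E
```

```text
pics
{'clock': 0.0, 'joint_pos': array([ 2.77701243e-05,  2.41372933e-01,  3.67589661e-03,  1.33515895e+00,
       -1.31881524e-05,  1.57080401e+00]), 'joint_vel': array([-3.84621063e-05, -1.29296356e-03, -3.86557981e-05, -4.91867639e-04,
        1.30737165e-03, -7.61046595e-04]), 'tau': array([ 5.50268451e-04, -3.72315860e+01,  2.52406776e+01,  1.67737965e-02,
        2.29149265e-05,  1.14679995e-05]), 'eef_pos': array([4.99383603e-01, 1.00104102e-05, 2.41414464e-01]), 'tool_rot': array([ 0.7070993 ,  0.70711351, -0.00073287, -0.00072352]), 'ft_force': array([-0.36918162, -1.30094393,  0.12168144]), 'ft_torque': array([-0.00635144,  0.03046538, -0.06228602]), 'grip_width': 0.08576073991868023}
scene 388.66107471895185 255.5218406268723 [[0.777, -0.491, 0.395, 0.262], [-0.63, -0.613, 0.477, -0.478], [0.008, -0.62, -0.785, 0.739], [0.0, 0.0, 0.0, 1.0]]
side 357.45754400967724 256.9956762887378 [[0.94, -0.136, 0.315, 0.306], [-0.343, -0.368, 0.864, -0.867], [-0.002, -0.92, -0.392, 0.458], [0.0, 0.0, 0.0, 1.0]]
wrist 337.0803166757547 253.1362166683207 [[1.0, 0.002, -0.002, 0.499], [0.001, -0.962, -0.275, 0.07], [-0.002, 0.275, -0.962, 0.373], [0.0, 0.0, 0.0, 1.0]]
```

View pics/scene0.png

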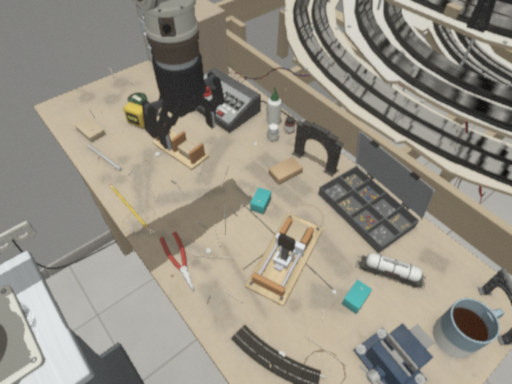

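View pics/side0.png

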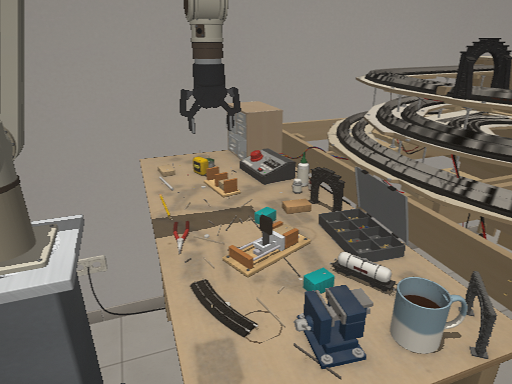

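View pics/wrist0.png

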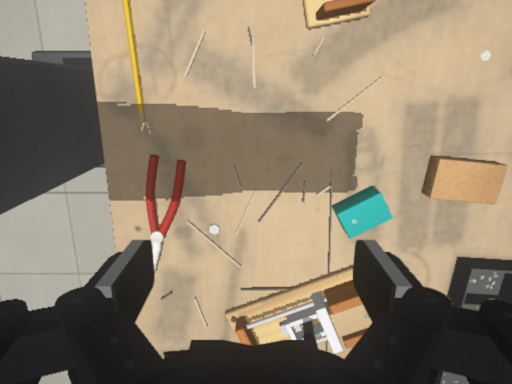

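The scene view shows the jig near (285,258), the rack near (182,148), the sanding block near (285,170), and turquoise look-alikes at (260,200) and (357,296). I'll enlarge these and build a top-down map.

```bash
cat > h.py <<'E'
import cv2,numpy as np
def pts(c):
    r=c["range_z"];v,u=np.mgrid[0:r.shape[0],0:r.shape[1]]
    P=np.stack([(u-c["cx"])/c["fx"]*r,(v-c["cy"])/c["fy"]*r,r],-1)
    E=c["extrinsics"];W=P@E[:3,:3].T+E[:3,3];W[r<=0]=np.nan;return W
def proj(c,p):
    E=np.linalg.inv(c["extrinsics"]);q=E[:3,:3]@np.array(p,float)+E[:3,3]
    return np.array([c["fx"]*q[0]/q[2]+c["cx"],c["fy"]*q[1]/q[2]+c["cy"]])
def load(n): return {k:v for k,v in np.load(n).items()}
def crop(c,u0,v0,u1,v1,k,fn):
    im=cv2.resize(c["pixels"][v0:v1,u0:u1,::-1],None,fx=k,fy=k,interpolation=cv2.INTER_CUBIC);cv2.imwrite(fn,im)
E
python3 - <<'E'
from h import *
s=load("pics/scene0.npz");d=load("pics/side0.npz");w=load("pics/wrist0.npz")
crop(s,235,205,335,305,6,"pics/s_jig.png")
crop(s,140,115,240,185,7,"pics/s_rack.png")
crop(d,210,205,320,280,7,"pics/d_jig.png")
# top-down map from scene+side: x .3-.75, y -.4..0.4 , 1.25mm
W=np.concatenate([pts(s).reshape(-1,3),pts(d).reshape(-1,3)]);C=np.concatenate([s["pixels"].reshape(-1,3),d["pixels"].reshape(-1,3)])
k=np.isfinite(W[:,0])&(W[:,2]>-.01)&(W[:,2]<.15);W=W[k];C=C[k]
o=np.argsort(W[:,2]);W=W[o];C=C[o]
r=1/800.
im=np.zeros((600,800,3),np.uint8);i=((.85-W[:,0])/r*1).astype(int);j=((.55-W[:,1])/r).astype(int)
ok=(i>=0)&(i<600)&(j>=0)&(j<800);
for a in (0,1):
  for b in (0,1):
    ii=np.clip(i[ok]+a,0,599);jj=np.clip(j[ok]+b,0,799);im[ii,jj]=C[ok]
cv2.imwrite("pics/top.png",im[:,:,::-1])
E
```

```text
(no output)
```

View pics/s_jig.png

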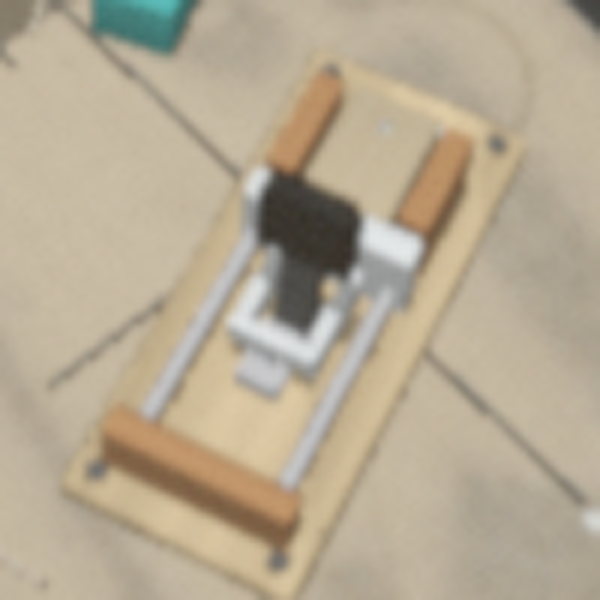

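View pics/s_rack.png

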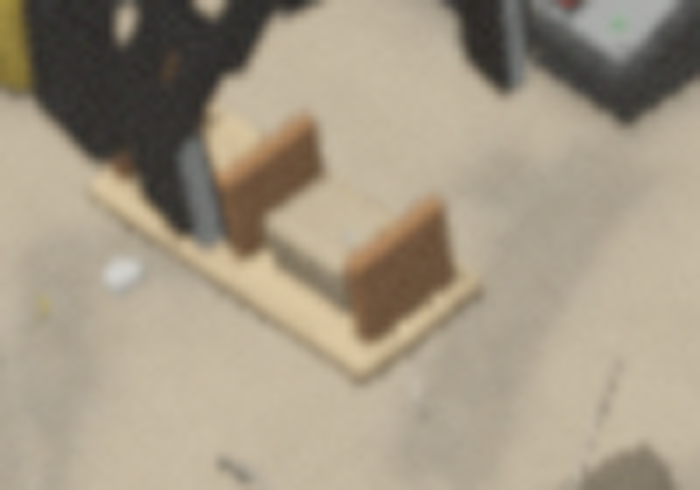

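View pics/d_jig.png

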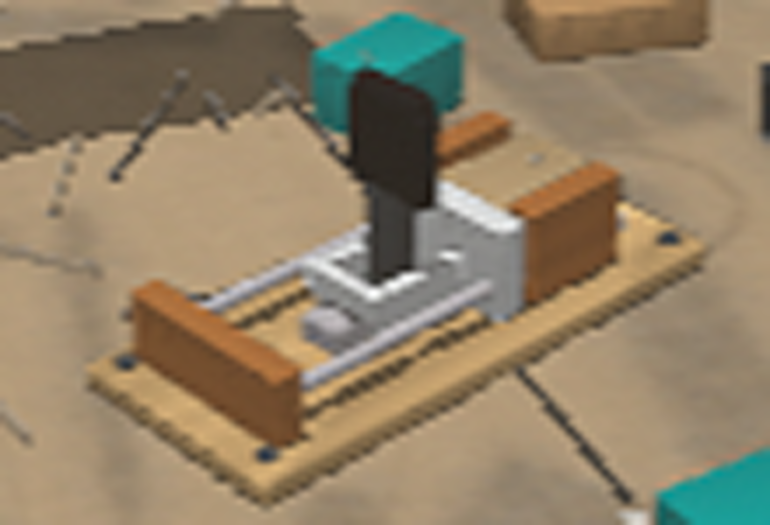

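View pics/top.png

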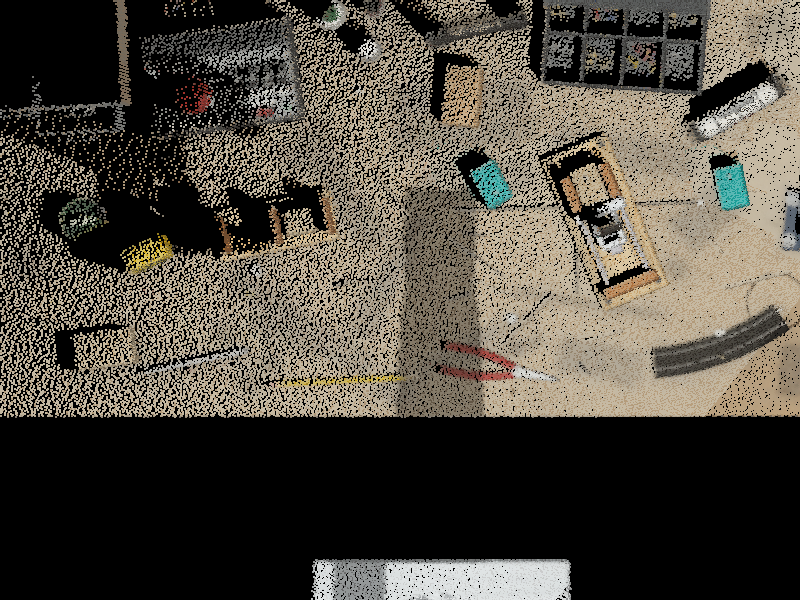

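The top-down map gives first estimates. The jig centre is about (0.575, -0.205) with yaw about 21.6°. The rack is about (0.574, 0.205) with yaw about 9.8°, and its left bay is empty. The stored block is in the right bay. Next I'll move the wrist camera over the jig.

Emit:
move_arm:
  moves:
    - [[0.025,-0.07,0,0,0,0.12,-1],[0.025,-0.07,0,0,0,0.12,-1],[0.025,-0.07,0,0,0,0.12,-1],[0.025,-0.07,0,0,0,0.12,-1],[0.025,-0.07,0,0,0,0.12,-1],[0.02,-0.07,0,0,0,0.12,-1],[0,0,0,0,0,0,-1]]

```text
clock: 0.73
eef_pos: [0.5721, -0.2157, 0.2384]
tool_rot: [0.55, 0.835, -0.002, -0.003]
ft_force: [-0.2, 0.8, 0.4]
grip_width: 0.0852
```

Run:
```python
from workcell import *
from h import *
o=get_obs();print(o["clock"],o["eef_pos"],o["tool_rot"],o["joint_pos"])
for n in ["wrist","scene","side"]:
    c=camera(n); np.savez(f"pics/{n}1.npz",**c)
c=load("pics/wrist1.npz");crop(c,0,0,512,384,1.5,"pics/w1.png")
c=load("pics/scene1.npz");crop(c,140,115,240,185,7,"pics/s1_rack.png")
```

```text
0.7333 [ 0.57212331 -0.21569345  0.23841665] [ 0.54993263  0.83520095 -0.00190982 -0.00313475] [-0.35940837  0.47484491  0.33376088  1.43667105 -0.00233935  0.80517578]
```

View pics/w1.png

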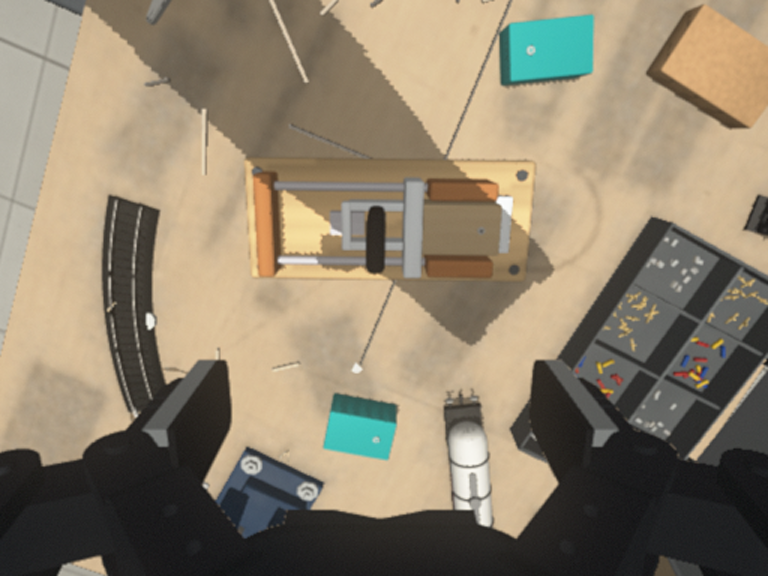

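View pics/s1_rack.png

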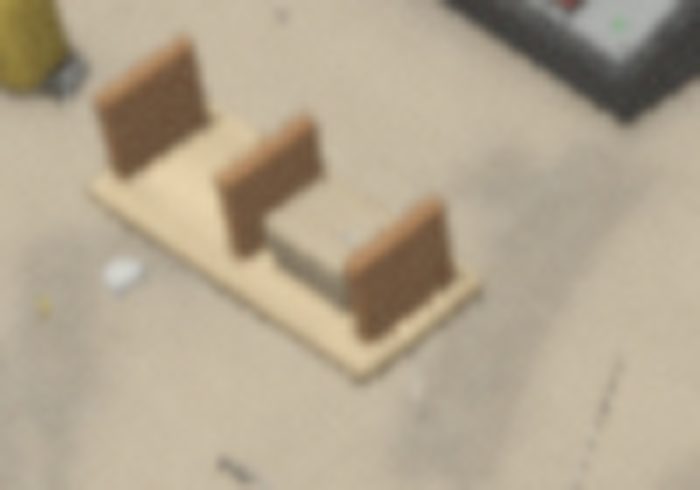

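The wrist view shows the jig well: base corners near (246,162), (534,162), (253,280) and (528,280) at 1.5x, with the handle at (375,238). I'll zoom in to pick corners.

Run:
```python
from h import *
c=load("pics/wrist1.npz");crop(c,155,95,365,195,3.8,"pics/w1j.png")
```

```text
(no output)
```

View pics/w1j.png

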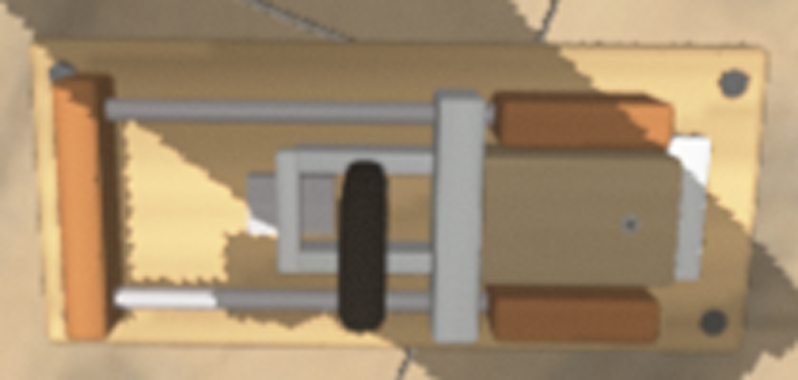

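```bash
cat >> h.py <<'E'
def ray(c,u,v,z):
    E=c["extrinsics"];d=E[:3,:3]@np.array([(u-c["cx"])/c["fx"],(v-c["cy"])/c["fy"],1]);t=(z-E[2,3])/d[2];return E[:3,3]+t*d
def fit(A,B): # 2D rigid model A->world B
    A=np.array(A,float);B=np.array(B,float)[:,:2];a=A-A.mean(0);b=B-B.mean(0)
    th=np.arctan2((a[:,0]*b[:,1]-a[:,1]*b[:,0]).sum(),(a*b).sum());R=np.array([[np.cos(th),-np.sin(th)],[np.sin(th),np.cos(th)]])
    t=B.mean(0)-R@A.mean(0);return t,np.degrees(th),((A@R.T+t-B)*1000).round(1)
def uv(p,k,o): return (p[0]+.5)/k-.5+o[0],(p[1]+.5)/k-.5+o[1]
E
python3 - <<'E'
from h import *
c=load("pics/wrist1.npz");s=load("pics/scene1.npz");d=load("pics/side1.npz")
M=[(-.1025,.044),(.1025,.044),(.1025,-.044),(-.1025,-.044)]
for cc,P,k,o in [(c,[(33,41),(766,48),(746,349),(49,343)],3.8,(155,95))]:
    t,th,r=fit(M,[ray(cc,*uv(p,k,o),.01) for p in P]);print(t,th,r.tolist())
# scene picks
P=[(65,485),(318,52),(525,138),(294,597)]
t2,th2,r=fit(M,[ray(s,*uv(p,6,(235,205)),.01) for p in P]);print("scene",t2,th2,r.tolist())
R=lambda th:np.array([[np.cos(np.radians(th)),-np.sin(np.radians(th))],[np.sin(np.radians(th)),np.cos(np.radians(th))]])
# handle bead
for z in (.094,.097,.1):
  h=[ray(c,*uv(p,3.8,(155,95)),z)[:2] for p in [(363,162),(363,330),(340,245),(386,245)]]
  print(z,[((R(th).T@(q-t))*1000).round(1).tolist() for q in h])
for nm,z,p in [("jaw corner TL",.045,(434,93)),("jaw TR",.045,(482,93)),("jaw BL",.045,(434,340)),("jaw BR",.045,(477,340)),("stop",.018,(700,208)),("blk r",.041,(680,160)),("blk r2",.041,(672,285)),("bump l",.018,(248,200))]:
  q=ray(c,*uv(p,3.8,(155,95)),z)[:2];print(nm,((R(th).T@(q-t))*1000).round(1).tolist())
# depth check of wrist points: handle
W=pts(c);m=(W[...,2]>.085)&(W[...,2]<.12)&(abs(W[...,0]-t[0])<.08)&(abs(W[...,1]-t[1])<.08)
q=(W[m][:,:2]-t)@R(th);print(len(q),W[m][:,2].max(),q.min(0),q.max(0))
# rack from scene: base top corners visible
M2=[(-.032,.075),(-.032,-.075),(.032,-.075)]
P=[(90,183),(360,372),(480,285)]
t3,th3,r=fit(M2,[ray(s,*uv(p,7,(140,115)),.01) for p in P]);print("rack",t3,th3,r.tolist())
crop(d,195,155,250,205,12,"pics/d1_rack.png")
E
```

```text
[ 0.57278905 -0.20441161] 22.930215831800993 [[-2.0, 0.1], [1.6, 2.1], [0.8, -0.8], [-0.4, -1.3]]
scene [ 0.57296557 -0.20550948] 23.192677572058813 [[-2.0, 0.9], [1.3, 2.5], [1.9, -0.9], [-1.2, -2.6]]
0.094 [[-8.8, 22.0], [-8.6, -15.4], [-13.7, 3.8], [-3.6, 3.9]]
0.097 [[-8.7, 22.4], [-8.6, -14.6], [-13.6, 4.4], [-3.7, 4.5]]
0.1 [[-8.7, 22.8], [-8.5, -13.8], [-13.5, 5.0], [-3.7, 5.1]]
jaw corner TL [8.2, 32.8]
jaw TR [20.2, 32.9]
jaw BL [9.4, -31.3]
jaw BR [20.8, -31.2]
stop [83.5, -0.2]
blk r [71.7, 16.0]
blk r2 [71.9, -16.8]
bump l [-41.7, 1.0]
503 0.09557033562254014 [-0.01405116 -0.0179694 ] [-0.00364628  0.01692715]
rack [0.5695815  0.20676567] 9.548923290479237 [[-0.2, 1.1], [-2.3, -1.6], [2.5, 0.4]]
```

View pics/d1_rack.png

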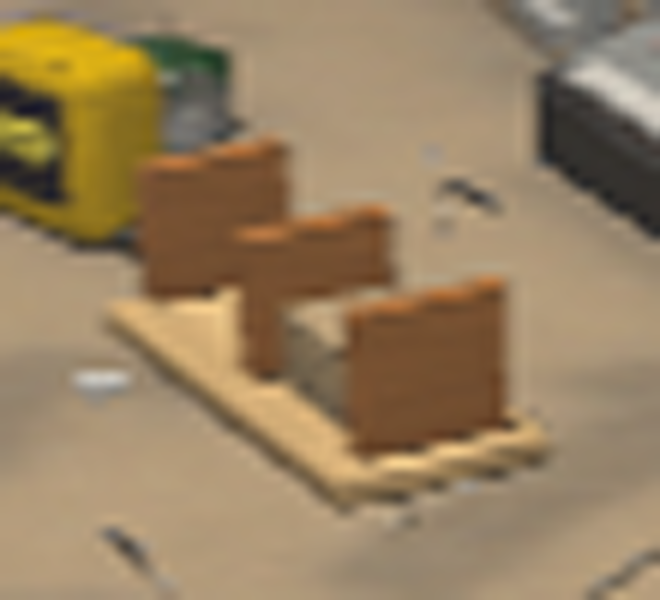

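Jig fit: (0.573, -0.205), yaw 23°, and both cameras agree. The handle is at about (0.565, -0.208). The tool yaw is already 23.2°, so I'll descend onto the handle.

Emit:
move_arm:
  moves:
    - [[-0.0145,0.0145,-0.05,0,0,0,-1],[0,0,-0.07,0,0,0,-1],[0,0,-0.07,0,0,0,-1],[0,0,-0.07,0,0,0,-1],[0,0,-0.06,0,0,0,-1],[0,0,0,0,0,0,-1]]

```text
clock: 1.38
eef_pos: [0.5628, -0.1922, 0.08]
tool_rot: [0.545, 0.838, 0.002, -0.0]
ft_force: [-0.9, 0.5, -0.0]
grip_width: 0.0854
```

Run:
```python
from workcell import *
from h import *
o=get_obs();print(o["eef_pos"],o["tool_rot"],o["ft_force"])
c=camera("side");crop(c,180,130,340,290,4,"pics/d2.png")
c=camera("scene");crop(c,225,185,345,305,5,"pics/s2.png")
```

```text
[ 0.5627906  -0.19215597  0.08002717] [ 5.45237436e-01  8.38280276e-01  1.51481194e-03 -1.47765376e-04] [-0.91302522  0.52121204 -0.02636785]
```

View pics/d2.png

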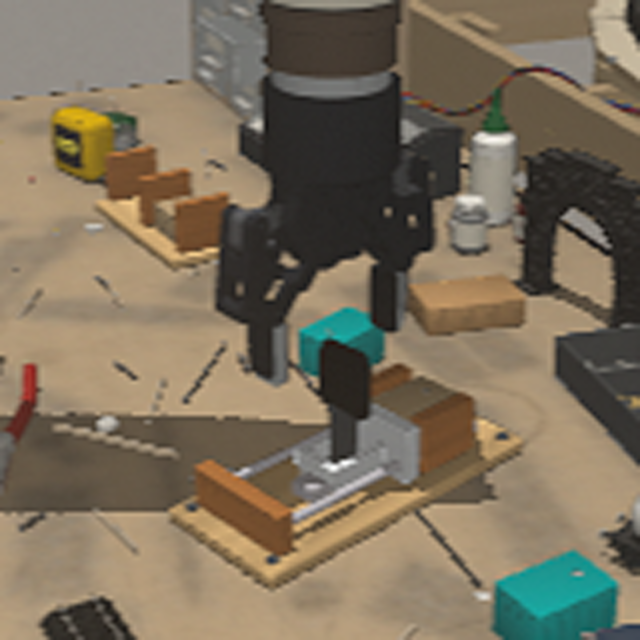

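View pics/s2.png

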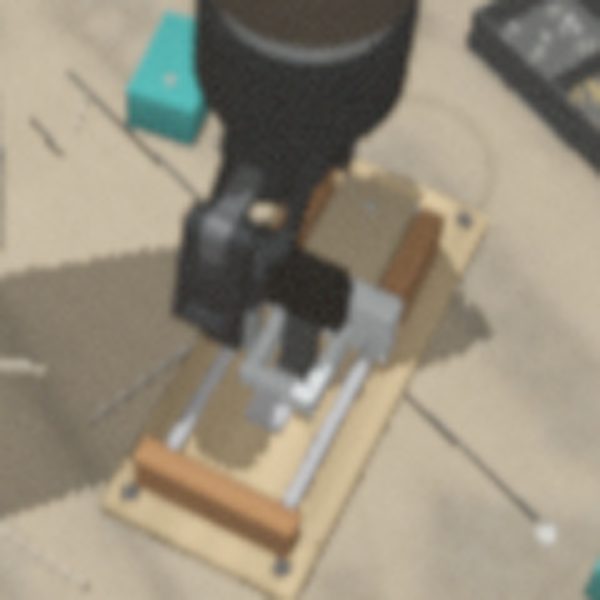

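The TCP drifted about 16 mm in y, though the fingers are still clear of the handle. I'll correct that and settle.

Emit:
move_arm:
  moves:
    - [[0.004,-0.032,0,0,0,0,-1],[0,0,0,0,0,0,-1],[0,0,0,0,0,0,-1]]

```text
clock: 1.73
eef_pos: [0.5733, -0.2107, 0.0935]
tool_rot: [0.544, 0.839, 0.004, 0.01]
ft_force: [-0.0, 0.7, -0.6]
grip_width: 0.0854
```

Emit:
move_arm:
  moves:
    - [[0,0,0,0,0,0,-1],[0,0,0,0,0,0,-1]]

```text
clock: 1.9
eef_pos: [0.5758, -0.2124, 0.0976]
tool_rot: [0.544, 0.839, 0.005, 0.013]
ft_force: [-0.5, -0.9, 0.3]
grip_width: 0.0855
```

Emit:
move_arm:
  moves:
    - [[0,0,0,0,0,0,-1],[0,0,0,0,0,0,-1],[0,0,0,0,0,0,-1]]

```text
clock: 2.15
eef_pos: [0.5771, -0.2131, 0.1001]
tool_rot: [0.545, 0.838, 0.005, 0.016]
ft_force: [-0.4, 0.3, -0.8]
grip_width: 0.0855
```

Run:
```python
from workcell import *
o=get_obs();print(o["clock"],o["eef_pos"],o["joint_vel"].round(3),o["joint_pos"].round(3))
camera("side")
o=get_obs();print(o["clock"],o["eef_pos"],o["joint_vel"].round(3))
```

```text
2.15 [ 0.57706271 -0.21309923  0.10014452] [-0.    -0.005  0.002  0.002  0.001 -0.001] [-0.355  0.533  0.058  1.063  0.003  0.797]
2.2 [ 0.57705784 -0.21306796  0.10010574] [ 0.001  0.005 -0.004  0.001  0.    -0.001]
```

```bash
cat >> h.py <<'E'
from scipy.spatial.transform import Rotation as Ro
def delta(o,p,yaw):
    T=Ro.from_matrix(np.array([[-np.sin(np.radians(yaw)),np.cos(np.radians(yaw)),0],[np.cos(np.radians(yaw)),np.sin(np.radians(yaw)),0],[0,0,-1]]).T.copy()) if 0 else None
    y=np.radians(yaw);ty=np.array([np.cos(y),np.sin(y),0]);tz=np.array([0,0,-1.]);tx=np.cross(ty,tz)
    T=Ro.from_matrix(np.stack([tx,ty,tz],1));C=Ro.from_quat(o["tool_rot"])
    return ((np.array(p)-o["eef_pos"])/.5).round(4),((T*C.inv()).as_rotvec()/np.radians(30)).round(4)
E
python3 - <<'E'
from workcell import *
from h import *
print(delta(get_obs(),[.565,-.2085,.071],23))
E
```

```text
(array([-0.0241,  0.0091, -0.0582]), array([ 0.0164,  0.0604, -0.0328]))
```

Emit:
move_arm:
  moves:
    - [[-0.012,0.0045,-0.02,0.008,0.03,-0.016,-1],[-0.008,0.0045,-0.02,0.008,0.03,-0.016,-1],[0,0,0,0,0,0,-1]]

```text
clock: 2.45
eef_pos: [0.5659, -0.208, 0.0785]
tool_rot: [0.552, 0.834, -0.001, -0.001]
ft_force: [-0.5, -0.0, -1.4]
grip_width: 0.0856
```

Run:
```python
from workcell import *
from h import *
o=get_obs();print(o["eef_pos"],o["joint_vel"].round(3));print(delta(o,[.565,-.2085,.071],23))
```

```text
[ 0.56585156 -0.20798083  0.07852864] [-0.004 -0.009 -0.004  0.006 -0.002 -0.001]
(array([-0.0017, -0.001 , -0.0151]), array([-0.001 , -0.0051,  0.0024]))
```

Emit:
move_arm:
  moves:
    - [[-0.002,-0.001,-0.015,0,-0.005,0,-1],[0,0,0,0,0,0,-1],[0,0,0,0,0,0,1],[0,0,0,0,0,0,1],[0,0,0,0,0,0,1],[0,0,0,0,0,0,1],[0,0,0,0,0,0,1],[0,0,0,0,0,0,1]]

```text
clock: 3.12
eef_pos: [0.5634, -0.2078, 0.0676]
tool_rot: [0.552, 0.834, -0.0, -0.002]
ft_force: [3.3, 1.9, -1.3]
grip_width: 0.0122
```

Emit:
move_arm:
  moves:
    - [[0,0,0,0,0,0,1],[0,0,0,0,0,0,1],[0,0,0,0,0,0,1],[0,0,0,0,0,0,1]]

```text
clock: 3.45
eef_pos: [0.5644, -0.2074, 0.0677]
tool_rot: [0.553, 0.834, 0.001, -0.002]
ft_force: [0.4, 0.7, -1.0]
grip_width: 0.0095
```

The handle is gripped (9.5 mm opening). Now I'll lift it.

Emit:
move_arm:
  moves:
    - [[0,0,0.014,0,0,0,1],[0,0,0.012,0,0,0,1],[0,0,0,0,0,0,1]]

```text
clock: 3.7
eef_pos: [0.5644, -0.2074, 0.0813]
tool_rot: [0.553, 0.833, 0.001, -0.002]
ft_force: [0.1, 0.4, -3.1]
grip_width: 0.0097
```

Emit:
move_arm:
  moves:
    - [[-0.02,-0.0085,0,0,0,0,1],[-0.02,-0.0085,0,0,0,0,1],[-0.02,-0.0085,0,0,0,0,1],[0,0,0,0,0,0,1]]

```text
clock: 4.03
eef_pos: [0.5351, -0.2196, 0.0826]
tool_rot: [0.552, 0.834, 0.003, 0.0]
ft_force: [3.0, 0.3, -3.1]
grip_width: 0.0097
```

Emit:
move_arm:
  moves:
    - [[-0.011,-0.0045,0,0,0,0,1],[-0.01,-0.004,0,0,0,0,1],[0,0,0,0,0,0,1]]

```text
clock: 4.28
eef_pos: [0.5245, -0.2241, 0.0833]
tool_rot: [0.552, 0.834, 0.004, 0.001]
ft_force: [3.5, 2.9, -3.8]
grip_width: 0.0095
```

Emit:
move_arm:
  moves:
    - [[-0.001,-0.0005,-0.013,0,0,0,1],[-0.001,-0.0005,-0.013,0,0,0,1],[0,0,-0.004,0,0,0,1],[0,0,0,0,0,0,1]]

```text
clock: 4.62
eef_pos: [0.5243, -0.2241, 0.0679]
tool_rot: [0.552, 0.834, 0.005, 0.002]
ft_force: [3.9, 1.4, -2.4]
grip_width: 0.0095
```

Emit:
move_arm:
  moves:
    - [[0,0,0,0,0,0,0.3],[0,0,0,0,0,0,0.3],[0,0,0,0,0,0,0],[0,0,0,0,0,0,-0.2],[0,0,0,0,0,0,-0.2]]

```text
clock: 5.03
eef_pos: [0.5222, -0.2254, 0.0683]
tool_rot: [0.552, 0.834, 0.003, 0.001]
ft_force: [0.4, 0.4, -0.1]
grip_width: 0.0511
```

Run:
```python
from workcell import *
from h import *
o=get_obs();print(o["eef_pos"],o["grip_width"])
c=camera("side");crop(c,190,170,330,290,5,"pics/d3.png")
```

```text
[ 0.5222271  -0.22536067  0.06826295] 0.051146083072269234
```

View pics/d3.png

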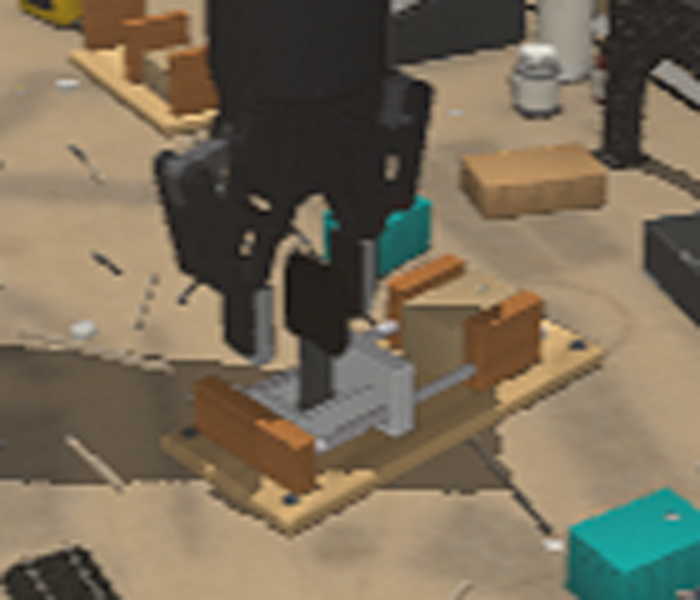

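The side view shows the jaw held open with the handle free between the fingers. I'll rise and move over the nest.

Emit:
move_arm:
  moves:
    - [[0,0,0.04,0,0,0,-0.4],[0,0,0.06,0,0,0,-0.6],[0,0,0.06,0,0,0,-1],[0,0,0.01,0,0,0,-1],[0,0,0,0,0,0,-1]]

```text
clock: 5.5
eef_pos: [0.5184, -0.225, 0.1547]
tool_rot: [0.552, 0.834, 0.002, -0.003]
ft_force: [-0.5, -0.3, -0.8]
grip_width: 0.0851
```

Run:
```python
from workcell import *
from h import *
o=get_obs();print(o["eef_pos"],o["grip_width"],delta(o,[.6143,-.1874,.15],23))
c=camera("wrist");np.savez("pics/wrist4.npz",**c);crop(c,0,0,512,384,1.5,"pics/w4.png")
```

```text
[ 0.51843744 -0.22499532  0.15466747] 0.08512565836790835 (array([ 0.1917,  0.0752, -0.0093]), array([-0.0107, -0.0058,  0.0018]))
```

View pics/w4.png

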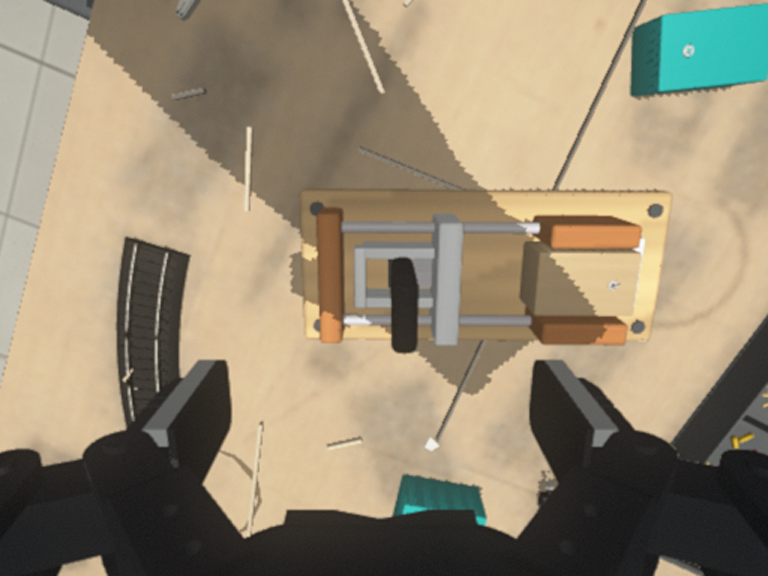

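Emit:
move_arm:
  moves:
    - [[0.048,0.019,0,-0.003,-0.002,0,-1],[0.06,0.022,0,-0.003,-0.002,0,-1],[0.05,0.02,0,-0.003,-0.002,0,-1],[0.02,0.01,0,0,0,0,-1],[0,0,0,0,0,0,-1],[0,0,0,0,0,0,-1]]

```text
clock: 6.05
eef_pos: [0.6059, -0.1881, 0.147]
tool_rot: [0.554, 0.833, -0.002, -0.005]
ft_force: [-0.1, -0.7, -0.6]
grip_width: 0.0854
```

Run:
```python
from workcell import *
from h import *
o=get_obs();print(o["eef_pos"],o["grip_width"],delta(o,[.6143,-.1874,.06],23))
c=load("pics/wrist4.npz");crop(c,340,130,460,240,5,"pics/w4b.png")
```

```text
[ 0.60594339 -0.18805041  0.14698139] 0.08535270138225595 (array([ 0.0167,  0.0013, -0.174 ]), array([-0.005 , -0.0196,  0.0081]))
```

View pics/w4b.png

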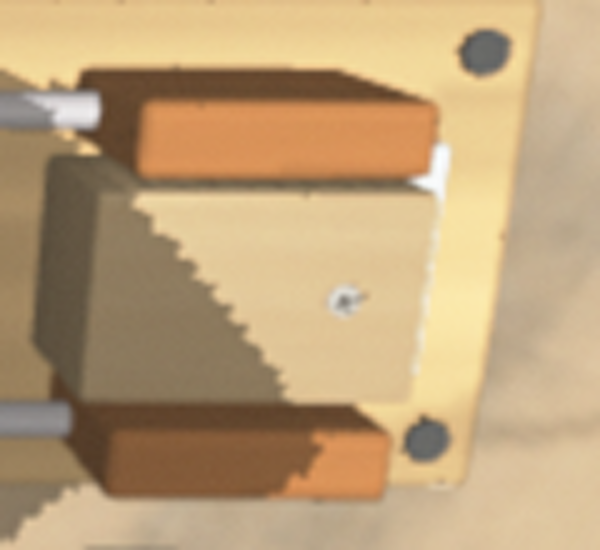

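Run:
```python
from h import *
c=load("pics/wrist4.npz")
M=[(-.026,.017),(.026,.017),(.026,-.017),(-.026,-.017)]
print(fit(M,[ray(c,*uv(p,5,(340,130)),.041) for p in [(103,193),(437,193),(410,403),(82,403)]]))
M=[(-.022,.03),(.022,.03),(.022,-.03),(-.022,-.03)]
for p in [(143,102),(437,102),(388,497),(108,497),(140,182),(435,180),(110,430),(388,430)]: print(ray(c,*uv(p,5,(340,130)),.045).round(4))
```

```text
(array([ 0.61578586, -0.18682748]), np.float64(23.013860438115344), array([[-1.2, -0.1],
       [ 0.9,  0.8],
       [ 0.8, -0.1],
       [-0.5, -0.6]]))
[ 0.5838 -0.1668  0.045 ]
[ 0.6229 -0.1501  0.045 ]
[ 0.6479 -0.2064  0.045 ]
[ 0.6081 -0.2233  0.045 ]
[ 0.589  -0.1774  0.045 ]
[ 0.6286 -0.1602  0.045 ]
[ 0.6032 -0.2134  0.045 ]
[ 0.6422 -0.1968  0.045 ]
```

Block centre is about (0.6152, -0.187), yaw 23°. I'll descend in stages.

Emit:
move_arm:
  moves:
    - [[0.01,0.001,-0.04,-0.003,-0.01,0.004,-1],[0.008,0.001,-0.05,-0.003,-0.01,0.004,-1],[0,0,-0.04,0,0,0,-1],[0,0,0,0,0,0,-1],[0,0,0,0,0,0,-1]]

```text
clock: 6.47
eef_pos: [0.6091, -0.1887, 0.0772]
tool_rot: [0.553, 0.833, -0.002, -0.003]
ft_force: [0.2, -0.8, 0.4]
grip_width: 0.0853
```

Run:
```python
from workcell import *
from h import *
o=get_obs();print(o["eef_pos"],o["joint_vel"].round(3),delta(o,[.6152,-.187,.032],23))
```

```text
[ 0.60911694 -0.18869296  0.0771765 ] [-0.011  0.021 -0.058 -0.012 -0.004 -0.003] (array([ 0.0122,  0.0034, -0.0904]), array([ 0.0002, -0.0116,  0.0052]))
```

Emit:
move_arm:
  moves:
    - [[0.015,0.0035,-0.01,0,-0.01,0.005,-1],[0.003,0,-0.02,0,0,0,-1],[0,0,0,0,0,0,-1],[0,0,0,0,0,0,-1]]

```text
clock: 6.8
eef_pos: [0.6187, -0.1885, 0.0638]
tool_rot: [0.553, 0.833, 0.0, 0.001]
ft_force: [-0.5, -0.0, 0.7]
grip_width: 0.0853
```

Run:
```python
from workcell import *
from h import *
o=get_obs();print(o["eef_pos"],o["joint_vel"].round(3),delta(o,[.6152,-.187,.032],23))
```

```text
[ 0.61872423 -0.1884875   0.0638106 ] [-0.002  0.01  -0.008 -0.007  0.     0.002] (array([-0.007 ,  0.003 , -0.0636]), array([0.0022, 0.0039, 0.0038]))
```

Emit:
move_arm:
  moves:
    - [[-0.004,0.003,-0.018,0.002,0.003,0.003,-1],[0,0,-0.018,0,0,0,-1],[0,0,-0.015,0,0,0,-1],[0,0,0,0,0,0,-1],[0,0,0,0,0,0,-1]]

```text
clock: 7.22
eef_pos: [0.6175, -0.1871, 0.0374]
tool_rot: [0.552, 0.834, 0.001, 0.002]
ft_force: [-0.0, 0.9, -0.8]
grip_width: 0.0853
```

Run:
```python
from workcell import *
from h import *
o=get_obs();print(o["eef_pos"],o["ft_force"],delta(o,[.6152,-.187,.032],23))
c=camera("side");crop(c,190,170,330,290,5,"pics/d5.png")
```

```text
[ 0.61754426 -0.18708862  0.03744286] [-0.0355864   0.91099823 -0.77720589] (array([-0.0047,  0.0002, -0.0109]), array([0.0019, 0.0064, 0.0001]))
```

View pics/d5.png

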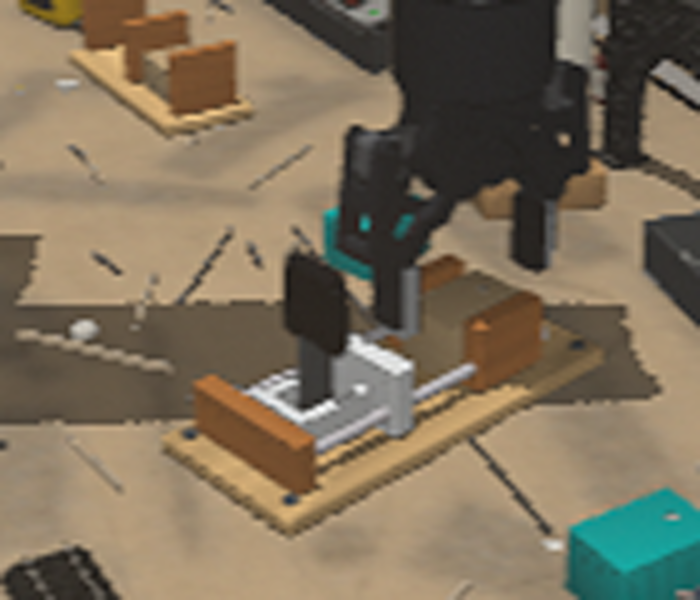

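Emit:
move_arm:
  moves:
    - [[-0.0045,0,-0.0125,0.002,0.006,0,-1],[0,0,0,0,0,0,-1],[0,0,0,0,0,0,-0.6],[0,0,0,0,0,0,-0.4],[0,0,0,0,0,0,0],[0,0,0,0,0,0,0.4],[0,0,0,0,0,0,1],[0,0,0,0,0,0,1]]

```text
clock: 7.93
eef_pos: [0.6161, -0.1874, 0.0322]
tool_rot: [0.552, 0.834, 0.0, 0.001]
ft_force: [0.4, -0.6, -0.7]
grip_width: 0.0502
```

Emit:
move_arm:
  moves:
    - [[0,0,0,0,0,0,1],[0,0,0,0,0,0,1],[0,0,0,0,0,0,1],[0,0,0,0,0,0,1]]

```text
clock: 8.27
eef_pos: [0.6158, -0.1873, 0.0318]
tool_rot: [0.552, 0.834, 0.0, 0.001]
ft_force: [0.3, -0.2, -0.5]
grip_width: 0.0506
```

The block is gripped (50.6 mm). Now I'll lift it.

Emit:
move_arm:
  moves:
    - [[0,0,0.02,0,0,0,1],[0,0,0.04,0,0,0,1],[0,0,0.05,0,0,0,1],[0,0,0.05,0,0,0,1],[0,0,0.03,0,0,0,1],[0,0,0,0,0,0,1],[0,0,0,0,0,0,1]]

```text
clock: 8.85
eef_pos: [0.6135, -0.1866, 0.132]
tool_rot: [0.552, 0.834, -0.0, -0.001]
ft_force: [-0.5, -0.8, -0.3]
grip_width: 0.0505
```

Run:
```python
from workcell import *
from h import *
o=get_obs();print(o["eef_pos"],o["grip_width"],delta(o,[.50,.04,.13],99.5))
c=camera("side");crop(c,150,130,350,290,4,"pics/d6.png")
```

```text
[ 0.61346841 -0.18664832  0.13201182] 0.050544904881889494 (array([-0.2269,  0.4533, -0.004 ]), array([ 1.4000e-03, -4.0000e-03,  2.5501e+00]))
```

View pics/d6.png

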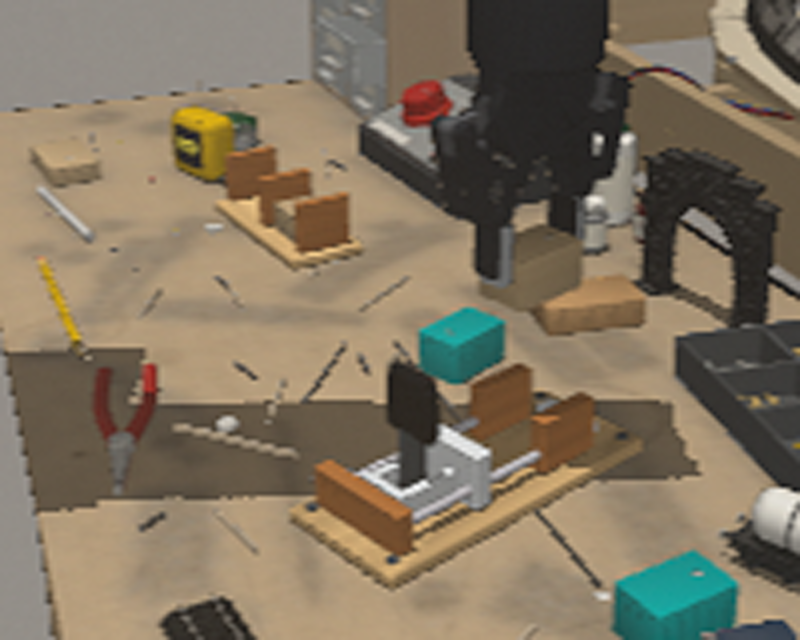

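The block is held and the jaw stays open. I'll move to the free bench while turning.

Emit:
move_arm:
  moves:
    - [[-0.01,0.02,0,0,0,0.11,1],[-0.018,0.036,0,0,0,0.2,1],[-0.018,0.036,0,0,0,0.2,1],[-0.018,0.036,0,0,0,0.2,1],[-0.018,0.036,0,0,0,0.2,1],[-0.018,0.036,0,0,0,0.2,1],[-0.018,0.036,0,0,0,0.2,1],[-0.018,0.036,0,0,0,0.2,1]]

```text
clock: 9.57
eef_pos: [0.5376, -0.0492, 0.1203]
tool_rot: [0.174, 0.985, -0.003, -0.008]
ft_force: [0.0, 0.1, 0.3]
grip_width: 0.0509
```

Run:
```python
from workcell import *
from h import *
o=get_obs();print(o["eef_pos"],o["grip_width"],delta(o,[.50,.04,.1],99.5))
```

```text
[ 0.53756211 -0.04923862  0.12033057] 0.05092346001262568 (array([-0.0751,  0.1785, -0.0407]), array([ 0.013 , -0.0281,  0.985 ]))
```

Emit:
move_arm:
  moves:
    - [[-0.015,0.036,0,0.003,-0.006,0.2,1],[-0.015,0.036,0,0.003,-0.006,0.2,1],[-0.015,0.036,0,0.003,-0.006,0.2,1],[-0.01,0.02,0,0.003,-0.006,0.15,1],[0,0.01,0,0,0,0.08,1],[0,0,0,0,0,0,1],[0,0,0,0,0,0,1]]

```text
clock: 10.15
eef_pos: [0.498, 0.0267, 0.1104]
tool_rot: [-0.058, 0.998, -0.0, -0.011]
ft_force: [-0.0, -0.3, 0.4]
grip_width: 0.0508
```

Run:
```python
from workcell import *
from h import *
o=get_obs();print(o["eef_pos"],o["grip_width"],delta(o,[.50,.04,.03],99.5))
```

```text
[0.49800852 0.02674668 0.11038595] 0.05076286317802037 (array([ 0.004 ,  0.0265, -0.1608]), array([ 0.004 , -0.0427,  0.0964]))
```

Emit:
move_arm:
  moves:
    - [[0.003,0.013,-0.04,0.002,-0.02,0.05,1],[0.003,0.013,-0.05,0.002,-0.02,0.05,1],[0,0,-0.04,0,0,0,1],[0,0,-0.01,0,0,0,1],[0,0,0,0,0,0,1],[0,0,0,0,0,0,1]]

```text
clock: 10.65
eef_pos: [0.5013, 0.0372, 0.0366]
tool_rot: [-0.08, 0.997, -0.0, -0.001]
ft_force: [-0.7, 0.3, 0.0]
grip_width: 0.0509
```

Run:
```python
from workcell import *
from h import *
o=get_obs();print(o["eef_pos"],o["joint_vel"].round(3),delta(o,[.50,.04,.0225],99.5))
```

```text
[0.50127113 0.03724831 0.03655428] [-0.01   0.01   0.004  0.001 -0.001  0.005] (array([-0.0025,  0.0055, -0.0281]), array([ 0.002 , -0.0034,  0.011 ]))
```

Emit:
move_arm:
  moves:
    - [[0,0,-0.012,0.001,-0.003,0.01,1],[0,0,-0.01,0,0,0,1],[0,0,-0.003,0,0,0,1],[0,0,0,0,0,0,1],[0,0,0,0,0,0,1]]

```text
clock: 11.07
eef_pos: [0.5044, 0.0362, 0.0261]
tool_rot: [-0.081, 0.997, -0.0, 0.003]
ft_force: [0.6, 0.6, -1.0]
grip_width: 0.0507
```

Run:
```python
from workcell import *
from h import *
o=get_obs();print(o["eef_pos"],o["ft_force"],delta(o,[.50,.04,.022],99.5))
c=camera("side");crop(c,150,130,290,230,5.5,"pics/d7.png")
```

```text
[0.50439535 0.03616831 0.02609239] [ 0.57229446  0.63677926 -0.97018513] (array([-0.0088,  0.0077, -0.0082]), array([0.0005, 0.0113, 0.006 ]))
```

View pics/d7.png

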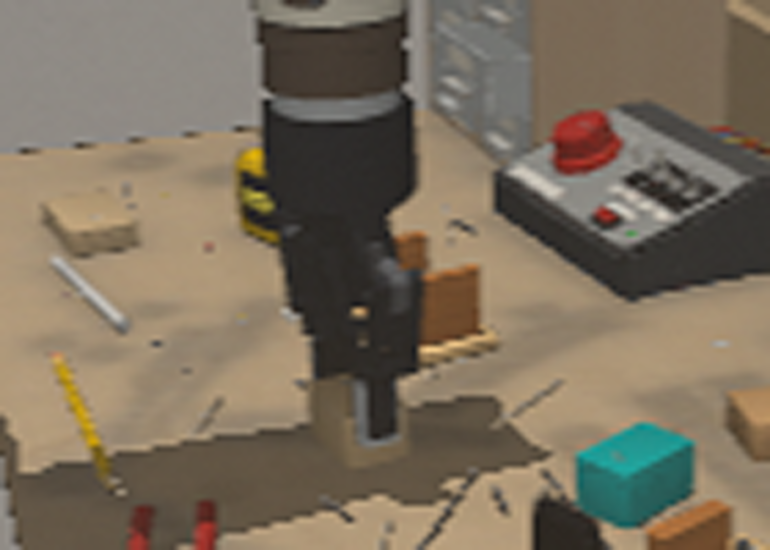

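Emit:
move_arm:
  moves:
    - [[0,0,-0.005,0,0.01,0.005,1],[0,0,-0.002,0,0,0,1],[0,0,0,0,0,0,1]]

```text
clock: 11.37
eef_pos: [0.5053, 0.0363, 0.0233]
tool_rot: [-0.083, 0.997, -0.0, 0.001]
ft_force: [-0.6, -0.6, 0.3]
grip_width: 0.0509
```

Emit:
move_arm:
  moves:
    - [[0,0,-0.003,0,0.003,0,1],[0,0,-0.002,0,0,0,1],[0,0,0,0,0,0,1]]

```text
clock: 11.62
eef_pos: [0.5056, 0.0364, 0.0212]
tool_rot: [-0.083, 0.997, -0.0, 0.001]
ft_force: [-0.2, 0.2, -0.1]
grip_width: 0.0505
```

Emit:
move_arm:
  moves:
    - [[0,0,-0.003,0,0.002,0,1],[0,0,0,0,0,0,1]]

```text
clock: 11.78
eef_pos: [0.5058, 0.0364, 0.0217]
tool_rot: [-0.083, 0.997, -0.0, 0.001]
ft_force: [0.8, -0.4, 0.3]
grip_width: 0.0504
```

It's on the bench: commanding it lower no longer lowers z. I'll release and rise.

Emit:
move_arm:
  moves:
    - [[0,0,0,0,0,0,0.1],[0,0,0,0,0,0,-0.2],[0,0,0,0,0,0,-0.5],[0,0,0,0,0,0,-1],[0,0,0,0,0,0,-1],[0,0,0,0,0,0,-1]]

```text
clock: 12.28
eef_pos: [0.5058, 0.0365, 0.0212]
tool_rot: [-0.083, 0.997, -0.0, 0.001]
ft_force: [0.6, -0.2, -0.9]
grip_width: 0.0853
```

Emit:
move_arm:
  moves:
    - [[0,0,0.03,0,0,0,-1],[0,0,0.06,0,0,0,-1],[0,0,0.07,0,0,0,-1],[0,0,0.05,0,0,0,-1],[0,0,0.03,0,0,-0.1,-1],[0,0,0,0,0,-0.2,-1],[0,0,0,0,0,-0.22,-1],[0,0,0,0,0,-0.22,-1]]

```text
clock: 12.95
eef_pos: [0.5031, 0.0364, 0.1455]
tool_rot: [0.118, 0.993, 0.002, -0.001]
ft_force: [0.7, -0.7, -0.7]
grip_width: 0.0855
```

Run:
```python
from workcell import *
from h import *
o=get_obs();print(o["eef_pos"],o["grip_width"],delta(o,[.505,.036,.16],9.5))
```

```text
[0.50308291 0.03639695 0.14546401] 0.08547350907112031 (array([ 0.0038, -0.0008,  0.0291]), array([-0.009 , -0.    , -2.2313]))
```

Emit:
move_arm:
  moves:
    - [[0,-0.014,0.004,0,0,-0.22,-1],[0,-0.014,0.004,0,0,-0.22,-1],[0,-0.014,0.004,0,0,-0.22,-1],[0,-0.014,0.004,0,0,-0.22,-1],[0,-0.014,0.004,0,0,-0.22,-1],[0,-0.014,0.004,0,0,-0.22,-1],[0,-0.014,0.004,0,0,-0.22,-1],[0,-0.014,0.004,0,0,-0.22,-1]]

```text
clock: 13.62
eef_pos: [0.5022, -0.0205, 0.1614]
tool_rot: [0.566, 0.825, 0.002, -0.001]
ft_force: [0.2, -0.1, -0.4]
grip_width: 0.0856
```

Emit:
move_arm:
  moves:
    - [[0,0,0,0,0,-0.22,-1],[0,0,0,0,0,-0.2,-1],[0,0,0,0,0,-0.05,-1],[0,0,0,0,0,0,-1],[0,0,0,0,0,0,-1]]

```text
clock: 14.03
eef_pos: [0.5019, -0.0224, 0.1612]
tool_rot: [0.67, 0.743, 0.002, -0.001]
ft_force: [-0.2, 0.4, -0.9]
grip_width: 0.0853
```

Run:
```python
from workcell import *
from h import *
o=get_obs();print(o["eef_pos"],o["grip_width"],delta(o,[.505,.036,.16],9.5))
c=camera("wrist");np.savez("pics/wrist8.npz",**c);crop(c,0,0,512,384,1.5,"pics/w8.png")
```

```text
[ 0.5018551  -0.02239138  0.16116225] 0.08526813515779082 (array([ 0.0063,  0.1168, -0.0023]), array([-0.0075,  0.002 ,  0.1201]))
```

View pics/w8.png

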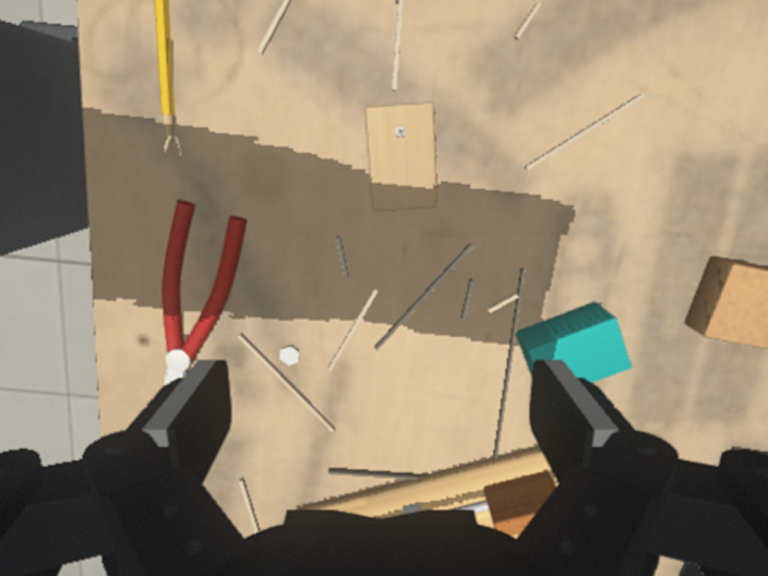

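The block stands flat on the bench, with top face corners at (366,107), (433,102), (437,206) and (373,211) in the 1.5x picture.

Run:
```python
from workcell import *
from h import *
c=load("pics/wrist8.npz")
M=[(-.017,.026),(.017,.026),(.017,-.026),(-.017,-.026)]
P=[ray(c,*uv(p,1.5,(0,0)),.031) for p in [(366,107),(433,102),(437,206),(373,211)]]
t,th,r=fit(M,P);print(t,th,r.tolist())
print(delta(get_obs(),[t[0],t[1],.16],th))
```

```text
[0.50702041 0.03691664] 9.886999675494357 [[-0.7, 0.3], [0.4, 0.5], [0.5, -0.5], [-0.3, -0.3]]
(array([ 0.0104,  0.1186, -0.0022]), array([-0.0075,  0.0018,  0.1328]))
```

Emit:
move_arm:
  moves:
    - [[0.003,0.03,-0.01,-0.002,0,0.03,-1],[0.003,0.04,-0.03,-0.002,0,0.04,-1],[0.003,0.03,-0.04,-0.002,0,0.04,-1],[0.0,0.014,-0.04,0,0,0.02,-1],[0,0,-0.04,0,0,0,-1],[0,0,0,0,0,0,-1],[0,0,0,0,0,0,-1]]

```text
clock: 14.67
eef_pos: [0.5081, 0.0372, 0.0801]
tool_rot: [0.641, 0.768, 0.002, 0.002]
ft_force: [-0.2, -1.0, 1.8]
grip_width: 0.0857
```

Run:
```python
from workcell import *
from h import *
o=get_obs();print(o["eef_pos"],o["grip_width"],delta(o,[.5063,.0366,.025],9.6))
```

```text
[0.50807797 0.0372448  0.0801147 ] 0.08574163621403574 (array([-0.0036, -0.0013, -0.1102]), array([-0.0016,  0.0124, -0.0227]))
```

Emit:
move_arm:
  moves:
    - [[-0.0036,-0.0013,-0.03,0,0.012,-0.022,-1],[0,0,-0.035,0,0,0,-1],[0,0,-0.03,0,0,0,-1],[0,0,-0.01,0,0,0,-1],[0,0,0,0,0,0,-1],[0,0,0,0,0,0,-1]]

```text
clock: 15.17
eef_pos: [0.5112, 0.0357, 0.033]
tool_rot: [0.646, 0.764, 0.004, 0.003]
ft_force: [0.7, 0.8, -0.3]
grip_width: 0.0852
```

Run:
```python
from workcell import *
from h import *
o=get_obs();print(o["eef_pos"],o["ft_force"],delta(o,[.5063,.0366,.025],9.6))
```

```text
[0.51118346 0.03574014 0.03297856] [ 0.72082176  0.82476719 -0.34634179] (array([-0.0098,  0.0017, -0.016 ]), array([-0.0024,  0.0188,  0.0005]))
```

Emit:
move_arm:
  moves:
    - [[-0.007,0.0015,-0.01,-0.002,0.015,0,-1],[-0.002,0,-0.006,0,0.004,0,-1],[0,0,0,0,0,0,-1],[0,0,0,0,0,0,-1]]

```text
clock: 15.5
eef_pos: [0.5091, 0.0364, 0.028]
tool_rot: [0.646, 0.764, 0.002, 0.002]
ft_force: [-0.4, -0.5, 0.4]
grip_width: 0.085
```

Run:
```python
from workcell import *
from h import *
o=get_obs();print(o["eef_pos"],o["ft_force"],delta(o,[.5063,.0366,.025],9.6))
```

```text
[0.50905874 0.036386   0.02803581] [-0.4404706  -0.46562162  0.42329074] (array([-0.0055,  0.0004, -0.0061]), array([-0.001 ,  0.01  ,  0.0013]))
```

Emit:
move_arm:
  moves:
    - [[-0.005,0,-0.005,-0.001,0.01,0,-1],[0,0,0,0,0,0,-0.5],[0,0,0,0,0,0,0],[0,0,0,0,0,0,0.4],[0,0,0,0,0,0,1],[0,0,0,0,0,0,1],[0,0,0,0,0,0,1],[0,0,0,0,0,0,1]]

```text
clock: 16.17
eef_pos: [0.5075, 0.0366, 0.0268]
tool_rot: [0.646, 0.764, 0.001, 0.001]
ft_force: [-0.2, 0.9, -0.6]
grip_width: 0.0329
```

Emit:
move_arm:
  moves:
    - [[0,0,0,0,0,0,1],[0,0,0,0,0,0,1],[0,0,0,0,0,0,1]]

```text
clock: 16.42
eef_pos: [0.5071, 0.0366, 0.0265]
tool_rot: [0.646, 0.764, 0.001, 0.001]
ft_force: [-0.6, 0.7, 1.1]
grip_width: 0.0324
```

Run:
```python
from workcell import *
from h import *
o=get_obs();print(o["eef_pos"],o["grip_width"],delta(o,[.5063,.0366,.025],9.6))
```

```text
[0.5071446  0.0365566  0.02646207] 0.03242011341160817 (array([-0.0017,  0.0001, -0.0029]), array([-0.0001,  0.0029,  0.0008]))
```

The block is gripped across its width. I'll lift it and move toward the rack for a wrist view of it.

Emit:
move_arm:
  moves:
    - [[0,0,0.03,0,0,0,1],[0,0,0.05,0,0,0,1],[0.01,0.015,0.055,0,0,0,1],[0.02,0.03,0.055,0,0,0,1],[0.025,0.04,0.055,0,0,0,1],[0.025,0.04,0.055,0,0,0,1],[0.02,0.04,0.03,0,0,0,1],[0,0,0.02,0,0,0,1]]

```text
clock: 17.08
eef_pos: [0.5506, 0.1203, 0.2041]
tool_rot: [0.647, 0.762, -0.005, -0.005]
ft_force: [0.2, -0.2, -0.5]
grip_width: 0.0322
```

Emit:
move_arm:
  moves:
    - [[0,0,0,0,0,0,1],[0,0,0,0,0,0,1]]

```text
clock: 17.25
eef_pos: [0.5526, 0.1221, 0.2069]
tool_rot: [0.647, 0.763, -0.002, -0.003]
ft_force: [-0.9, 0.0, -1.0]
grip_width: 0.0325
```

Run:
```python
from workcell import *
from h import *
o=get_obs();print(o["eef_pos"],o["grip_width"],delta(o,[.566,.238,.12],9.6))
c=camera("wrist");np.savez("pics/wrist9.npz",**c);crop(c,0,0,512,384,1.5,"pics/w9.png")
```

```text
[0.55264716 0.12205552 0.20691958] 0.03249168128738796 (array([ 0.0267,  0.2319, -0.1738]), array([-0.0012, -0.0156,  0.0057]))
```

View pics/w9.png

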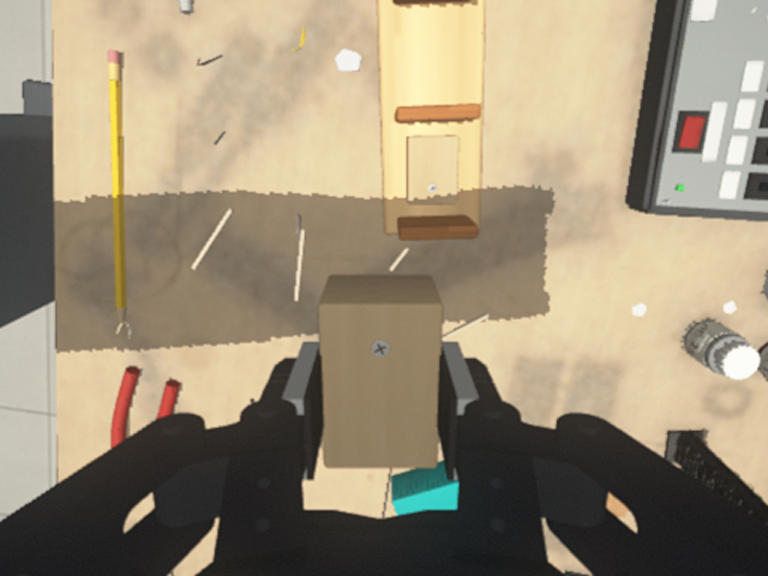

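Run:
```python
from h import *
c=load("pics/wrist9.npz");crop(c,240,0,340,165,5,"pics/w9r.png");i=cv2.imread("pics/w9r.png");print(i.shape);cv2.imwrite("pics/w9r.png",cv2.resize(i[:600],None,fx=1,fy=1));cv2.imwrite("pics/w9r2.png",i[500:])
```

```text
(825, 500, 3)
```

View pics/w9r.png

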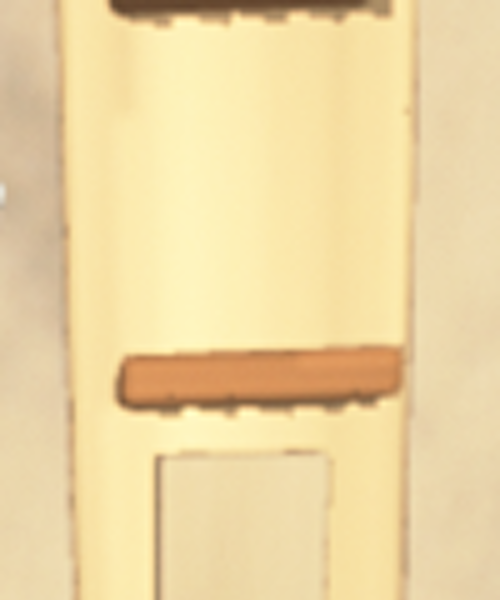

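View pics/w9r2.png

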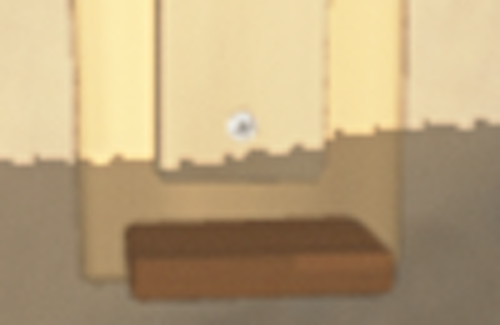

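Run:
```python
from h import *
c=load("pics/wrist9.npz");s=load("pics/scene1.npz")
g=lambda p,z:ray(c,*uv(p,5,(240,0)),z)
A=[];B=[]
for m,p in [((-.023,.004),(121,354)),((.023,.004),(402,347)),((.023,-.004),(400,394)),((-.023,-.004),(121,408)),
 ((-.023,-.062),(131,757)),((.023,-.062),(396,750)),((.023,-.07),(394,791)),((-.023,-.07),(132,798))]:
    A.append(m);B.append(g(p,.052))
t,th,r=fit(A,B);print("wrist tops",t,th,r.tolist())
R=Ro.from_euler("z",th,degrees=True).as_matrix()[:2,:2]
for n,p in [("L50",(62,50)),("L400",(70,400)),("cornNL",(83,777)),("R30",(413,30)),("R300",(410,300)),("R740",(398,740))]:
    print(n,((g(p,.01)[:2]-t)@R*1000).round(1))
print("far part foot +y bay", ((g((250,12),.010)[:2]-t)@R*1000).round(1))
print("stored",[((g(p,.035)[:2]-t)@R*1000).round(1).tolist() for p in [(158,455),(328,452),(323,680),(160,682)]])
# scene tops of partitions
h=lambda p,z:ray(s,*uv(p,7,(140,115)),z)
A=[];B=[]
for m,p in [((-.023,.062),(107,110)),((.023,.062),(190,42)),((-.023,-.004),(230,187)),((.023,-.004),(316,120)),((-.023,-.07),(358,270)),((.023,-.07),(440,203))]:
    A.append(m);B.append(h(p,.052))
print("scene tops",fit(A,B))
b=t+R@np.array([0,.033]);print("bay",b)
# block in grip check
q=lambda p,z:ray(c,*uv(p,1.5,(0,0)),z)
from workcell import *
o=get_obs();zt=o["eef_pos"][2]-.0265+.031
M=[(-.017,.026),(.017,.026),(.017,-.026),(-.017,-.026)]
print("blk",fit(M,[q(p,zt) for p in [(319,304),(441,304),(438,467),(325,467)]]),o["eef_pos"])
```

```text
wrist tops [0.56867414 0.20730339] 11.514548891509616 [[-0.5, 0.1], [0.2, 0.8], [0.6, 0.1], [-0.3, 0.5], [-0.4, -0.2], [0.1, 0.2], [0.5, -0.6], [-0.2, -1.0]]
L50 [-30.6  57.1]
L400 [-31.2  -1.9]
cornNL [-31.2 -73. ]
R30 [31.2 58. ]
R300 [31.6 13.4]
R740 [ 30.8 -67.8]
far part foot +y bay [ 2.6 62. ]
stored [[-16.2, -12.2], [13.2, -12.7], [12.6, -52.1], [-16.6, -51.5]]
scene tops (array([0.5687153 , 0.20726226]), np.float64(12.021205551314369), array([[-1.3,  2.4],
       [ 0.5, -1.3],
       [-1.6,  0.6],
       [ 0.4, -0.2],
       [-1. , -0.7],
       [ 3. , -0.8]]))
bay [0.56208678 0.23963924]
blk (array([0.55253331, 0.12319286]), np.float64(9.913382760931482), array([[-0.9,  0.6],
       [ 0.7,  1.1],
       [ 0.6, -0.7],
       [-0.3, -1. ]])) [0.55248112 0.12179804 0.20680586]
```

Rack fit: (0.5687, 0.2073), yaw 11.5°, and both cameras agree. The bay centre is about (0.5621, 0.2396). I'll move above it.

Emit:
move_arm:
  moves:
    - [[0.003,0.03,-0.02,0,-0.004,0.02,1],[0.004,0.05,-0.03,0,-0.004,0.02,1],[0.004,0.05,-0.03,0,-0.004,0.02,1],[0.004,0.05,-0.03,0,-0.004,0.01,1],[0.003,0.03,-0.03,0,0,0,1],[0,0.01,-0.02,0,0,0,1],[0,0,0,0,0,0,1],[0,0,0,0,0,0,1]]

```text
clock: 17.97
eef_pos: [0.5546, 0.2265, 0.1138]
tool_rot: [0.636, 0.772, -0.008, -0.003]
ft_force: [0.2, -1.0, -0.1]
grip_width: 0.0324
```

Run:
```python
from workcell import *
from h import *
o=get_obs();print(o["eef_pos"],o["joint_vel"].round(3),delta(o,[.5621,.2391,.09],11.5))
```

```text
[0.55460398 0.22647083 0.11381867] [-0.004  0.022 -0.037 -0.009 -0.003 -0.003] (array([ 0.015 ,  0.0253, -0.0476]), array([ 0.0158, -0.0294,  0.0163]))
```

Emit:
move_arm:
  moves:
    - [[0.008,0.013,-0.01,0.008,-0.015,0.008,1],[0.007,0.012,-0.014,0.008,-0.014,0.008,1],[0,0,-0.012,0,0,0,1],[0,0,0,0,0,0,1],[0,0,0,0,0,0,1]]

```text
clock: 18.38
eef_pos: [0.5641, 0.236, 0.0959]
tool_rot: [0.635, 0.773, 0.001, 0.001]
ft_force: [-0.8, 0.5, -0.2]
grip_width: 0.0326
```

Run:
```python
from workcell import *
from h import *
o=get_obs();print(o["eef_pos"],o["joint_vel"].round(3),delta(o,[.5621,.2391,.084],11.5))
```

```text
[0.56409215 0.23602844 0.09592921] [-0.009  0.003 -0.009 -0.006 -0.001 -0.003] (array([-0.004 ,  0.0061, -0.0239]), array([-0.0014,  0.0063,  0.0095]))
```

Emit:
move_arm:
  moves:
    - [[-0.004,0.006,-0.01,-0.001,0.006,0.009,1],[0,0,-0.01,0,0,0,1],[0,0,0,0,0,0,1],[0,0,0,0,0,0,1]]

```text
clock: 18.72
eef_pos: [0.5627, 0.2387, 0.0862]
tool_rot: [0.633, 0.774, 0.001, 0.0]
ft_force: [-1.2, -0.3, -0.8]
grip_width: 0.0325
```

Run:
```python
from workcell import *
from h import *
o=get_obs();print(o["eef_pos"],o["joint_vel"].round(3),delta(o,[.5621,.2391,.07],11.5))
c=camera("wrist");np.savez("pics/wrist10.npz",**c);crop(c,120,80,400,340,2.3,"pics/w10.png")
c=camera("scene");crop(c,130,80,240,180,6,"pics/s10.png")
```

```text
[0.56267683 0.23874112 0.08624644] [-0.002  0.005 -0.011 -0.007 -0.002 -0.001] (array([-0.0012,  0.0007, -0.0325]), array([-0.0016,  0.0035,  0.0018]))
```

View pics/w10.png

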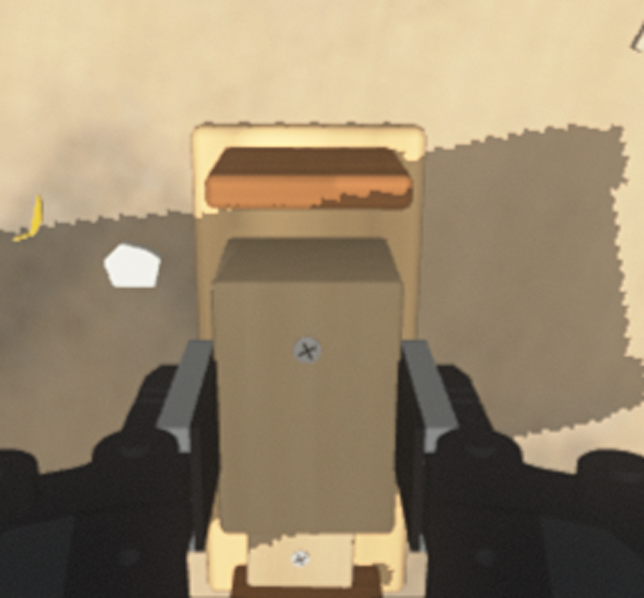

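View pics/s10.png

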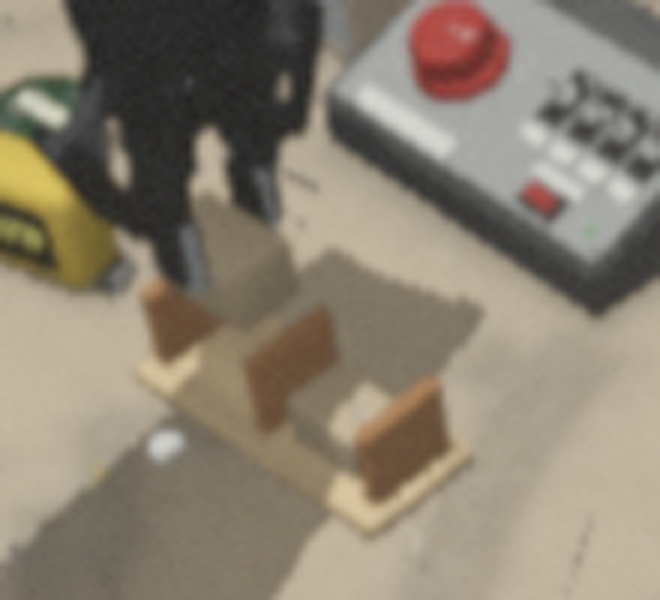

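Run:
```python
from h import *
c=load("pics/wrist10.npz")
b=np.array([.5687,.2073]);R=Ro.from_euler("z",11.5,degrees=True).as_matrix()[:2,:2]
f=lambda p,z:((ray(c,*uv(p,2.3,(120,80)),z)[:2]-b)@R*1000).round(1).tolist()
print("part near edge",f((210,207),.052),f((410,207),.052),"far edge",f((205,178),.052))
print("blk far bottom",f((230,240),.0597),f((386,240),.0597))
print("blk top",[f(p,.0907) for p in [(214,284),(402,281),(396,530),(218,532)]])
print("base edge far",f((195,126),.01),f((424,126),.01))
```

```text
part near edge [-21.0, 62.6] [22.9, 62.6] far edge [-21.9, 69.1]
blk far bottom [-16.0, 57.3] [17.0, 57.2]
blk top [[-15.9, 58.1], [16.6, 58.6], [17.2, 8.6], [-16.8, 8.2]]
base edge far [-29.5, 74.9] [31.6, 74.9]
```

The block is within about 1–2 mm of the bay centreline. I'll nudge it +1 mm in y and descend slowly.

Emit:
move_arm:
  moves:
    - [[-0.001,0.002,-0.008,-0.001,0.003,0,1],[0,0,-0.01,0,0,0,1],[0,0,0,0,0,0,1]]

```text
clock: 19.07
eef_pos: [0.5626, 0.24, 0.0772]
tool_rot: [0.633, 0.774, 0.001, 0.0]
ft_force: [-0.6, -0.8, -0.4]
grip_width: 0.0323
```

Run:
```python
from workcell import *
from h import *
o=get_obs();print(o["eef_pos"],o["ft_force"].round(1),delta(o,[.5621,.2397,.06],11.5))
```

```text
[0.56257332 0.24002667 0.07723542] [-0.6 -0.8 -0.4] (array([-0.0009, -0.0007, -0.0345]), array([-0.0015,  0.0027,  0.0019]))
```

Emit:
move_arm:
  moves:
    - [[-0.001,-0.0006,-0.01,-0.001,0.003,0.001,1],[0,0,-0.012,0,0,0,1],[0,0,0,0,0,0,1]]

```text
clock: 19.32
eef_pos: [0.5619, 0.2397, 0.0649]
tool_rot: [0.633, 0.774, -0.0, -0.0]
ft_force: [-0.5, 0.1, -1.0]
grip_width: 0.0325
```

Run:
```python
from workcell import *
from h import *
o=get_obs();print(o["eef_pos"],o["ft_force"].round(1),delta(o,[.5621,.2397,.045],11.5))
```

```text
[0.5619191  0.2397335  0.06490024] [-0.5  0.1 -1. ] (array([ 0.0004, -0.0001, -0.0398]), array([-0.0002, -0.0009,  0.0005]))
```

Emit:
move_arm:
  moves:
    - [[0,0,-0.012,0,0,0,1],[0,0,-0.014,0,0,0,1],[0,0,-0.012,0,0,0,1],[0,0,-0.005,0,0,0,1],[0,0,0,0,0,0,1]]

```text
clock: 19.73
eef_pos: [0.5614, 0.2394, 0.0401]
tool_rot: [0.633, 0.774, -0.001, -0.001]
ft_force: [-0.2, 0.0, -0.7]
grip_width: 0.0326
```

Run:
```python
from workcell import *
from h import *
o=get_obs();print(o["eef_pos"],o["ft_force"].round(1),delta(o,[.5621,.2397,.0365],11.5))
```

```text
[0.56135264 0.23943285 0.04006576] [-0.2  0.  -0.7] (array([ 0.0015,  0.0005, -0.0071]), array([ 0.001 , -0.0037,  0.0006]))
```

Emit:
move_arm:
  moves:
    - [[0.0015,0.0005,-0.004,0.001,-0.003,0,1],[0,0,-0.003,0,0,0,1],[0,0,0,0,0,0,1]]

```text
clock: 19.98
eef_pos: [0.5623, 0.2397, 0.0366]
tool_rot: [0.633, 0.774, 0.0, -0.0]
ft_force: [-0.5, -0.8, 0.0]
grip_width: 0.0327
```

Emit:
move_arm:
  moves:
    - [[0,0,-0.003,0,0,0,1],[0,0,0,0,0,0,1]]

```text
clock: 20.15
eef_pos: [0.5627, 0.2399, 0.037]
tool_rot: [0.633, 0.774, 0.001, 0.0]
ft_force: [-1.0, 0.1, -0.4]
grip_width: 0.0326
```

Emit:
move_arm:
  moves:
    - [[-0.001,0,-0.004,0,0.001,0,1],[0,0,-0.003,0,0,0,1]]

```text
clock: 20.32
eef_pos: [0.5631, 0.2402, 0.0364]
tool_rot: [0.633, 0.774, 0.002, 0.001]
ft_force: [-5.1, -2.7, 11.7]
grip_width: 0.0325
```

The force of 11.7 N confirms contact with the floor. I'll relax and release.

Emit:
move_arm:
  moves:
    - [[0,0,0.001,0,0,0,1],[0,0,0,0,0,0,0.5],[0,0,0,0,0,0,0.2],[0,0,0,0,0,0,-0.1],[0,0,0,0,0,0,-0.5],[0,0,0,0,0,0,-0.5]]

```text
clock: 20.82
eef_pos: [0.5636, 0.2405, 0.0369]
tool_rot: [0.633, 0.774, 0.003, 0.001]
ft_force: [0.0, -0.3, 0.2]
grip_width: 0.0639
```

Run:
```python
from workcell import *
from h import *
o=get_obs();print(o["eef_pos"],o["grip_width"],o["ft_force"].round(1),delta(o,[.5621,.2397,.15],11.5))
c=camera("wrist");crop(c,120,80,400,340,2.3,"pics/w11.png")
c=camera("scene");crop(c,130,80,240,180,6,"pics/s11.png")
```

```text
[0.56360386 0.240451   0.03686905] 0.06392388986541388 [ 0.  -0.3  0.2] (array([-0.003 , -0.0015,  0.2263]), array([-0.0047,  0.0099,  0.0008]))
```

View pics/w11.png

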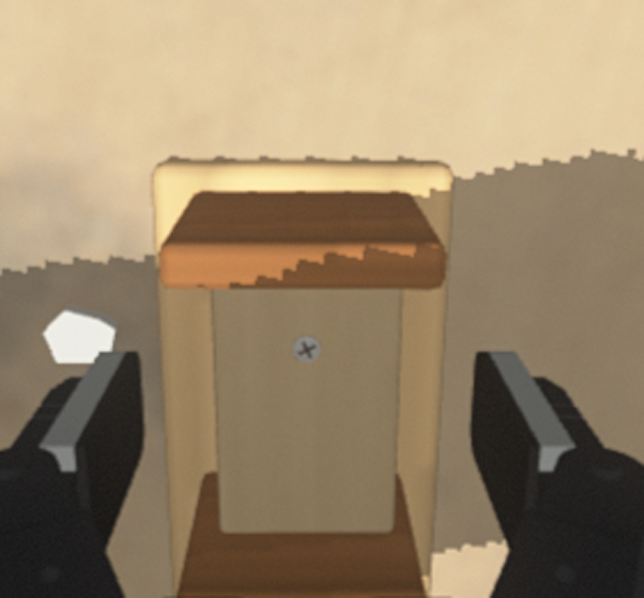

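The block sits square in the bay, with its near end at row 533 in front of the middle partition. I'll back straight up.

Emit:
move_arm:
  moves:
    - [[0,0,0.02,0,0,0,-0.5],[0,0,0.04,0,0,0,-0.5],[0,0,0.06,0,0,0,-0.5],[0,0,0.06,0,0,0,-0.7],[0,-0.03,0.06,0,0,0,-1],[-0.01,-0.05,0.06,0,0,0,-1],[0,0,0,0,0,0,-1],[0,0,0,0,0,0,-1]]

```text
clock: 21.58
eef_pos: [0.5552, 0.1985, 0.1953]
tool_rot: [0.632, 0.775, 0.001, 0.001]
ft_force: [0.3, 0.1, -0.6]
grip_width: 0.0857
```

Run:
```python
from workcell import *
from h import *
o=get_obs();print(o["clock"],o["eef_pos"],o["joint_vel"].round(3))
c=camera("wrist");np.savez("pics/wrist12.npz",**c);crop(c,0,0,512,384,1.5,"pics/w12.png")
c=camera("side");np.savez("pics/side12.npz",**c);crop(c,140,130,340,290,4,"pics/d12.png")
```

```text
21.5833 [0.55517994 0.19850292 0.19531084] [-0.031 -0.07   0.049  0.05  -0.024 -0.009]
```

View pics/w12.png

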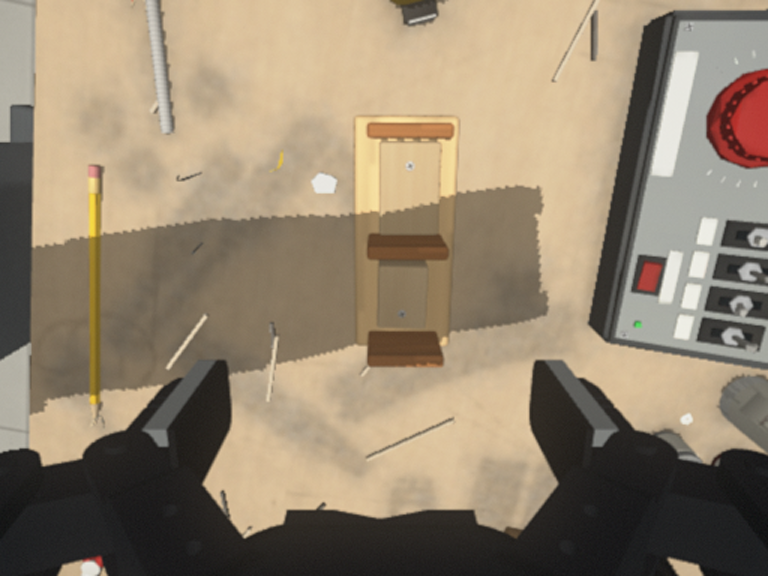

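View pics/d12.png

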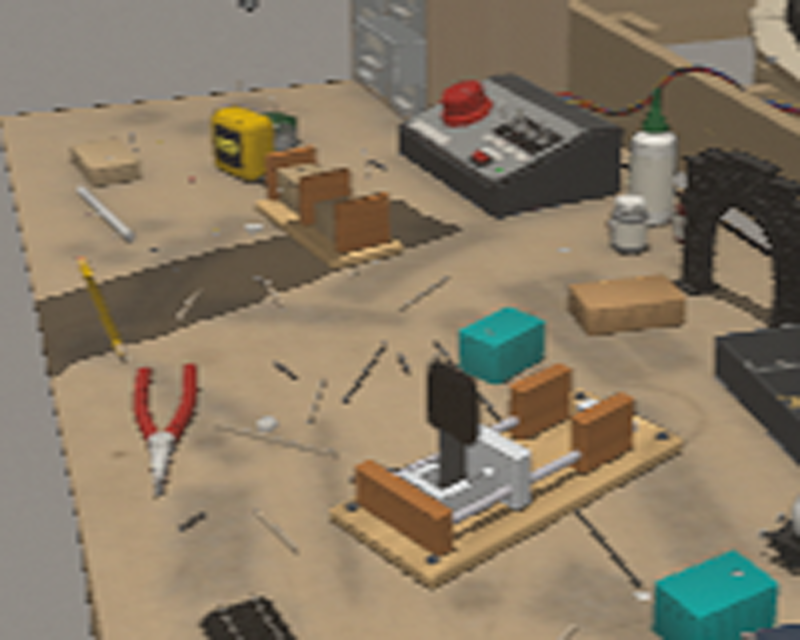

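Run:
```python
from h import *
c=load("pics/wrist12.npz");crop(c,225,70,315,250,4.4,"pics/w12r.png");i=cv2.imread("pics/w12r.png");cv2.imwrite("pics/w12r.png",i[:600])
W=pts(c);b=np.array([.5687,.2073]);R=Ro.from_euler("z",11.5,degrees=True).as_matrix()[:2,:2]
L=(W[...,:2]-b)@R
m=(abs(L[...,0])<.012)&(abs(L[...,1]-.033)<.02);P=np.c_[L[m]-[0,.033],W[m][:,2]]
A=np.c_[P[:,:2],np.ones(len(P))];print("plane",np.linalg.lstsq(A,P[:,2],rcond=None)[0],len(P))
```

```text
plane [-0.20962461 -4.09568292  0.06937588] 1662
```

View pics/w12r.png

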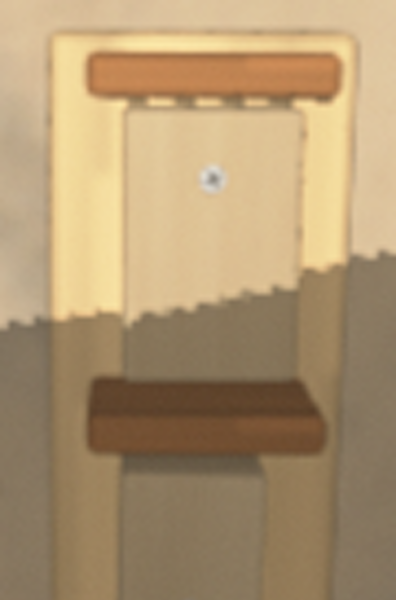

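Run:
```python
from h import *
c=load("pics/wrist12.npz");b=np.array([.5687,.2073]);R=Ro.from_euler("z",11.5,degrees=True).as_matrix()[:2,:2]
f=lambda p,z:((ray(c,*uv(p,4.4,(225,70)),z)[:2]-b)@R*1000).round(1).tolist()
print("blk",[f(p,.041) for p in [(126,112),(302,112),(298,378),(124,378)]])
print("far part top near edge",f((88,96),.052),f((340,98),.052)," mid part top",f((90,415),.052),f((325,415),.052),f((90,453),.052),f((325,452),.052))
print("base far corners",f((50,34),.01),f((357,36),.01))
W=pts(c);L=(W[...,:2]-b)@R
m=(abs(L[...,0])<.012)&(abs(L[...,1]-.033)<.02)&(W[...,2]<.08);P=np.c_[L[m]-[0,.033],W[m][:,2]]
A=np.c_[P[:,:2],np.ones(len(P))];print("plane",np.linalg.lstsq(A,P[:,2],rcond=None)[0].round(4),len(P))
```

```text
blk [[-15.0, 59.0], [17.8, 59.1], [18.8, 8.8], [-15.2, 8.8]]
far part top near edge [-21.8, 61.9] [23.2, 61.7]  mid part top [-21.6, 3.8] [22.8, 3.9] [-21.7, -3.6] [23.1, -3.4]
base far corners [-30.4, 73.8] [32.1, 73.5]
plane [0.002  0.0046 0.0399] 1369
```

Run:
```python
from workcell import *
from h import *
b=np.array([.573,-.205]);R=Ro.from_euler("z",23,degrees=True).as_matrix()[:2,:2]
for n in ("pics/side1.npz","pics/side12.npz"):
    c=load(n);W=pts(c);L=(W[...,:2]-b)@R;m=(abs(L[...,0])<.1)&(abs(L[...,1])<.044)&(W[...,2]>.06)&(W[...,2]<.12)
    print(n,m.sum(),"handle top z",W[m][:,2].max().round(4),"mean x,y",L[m].mean(0).round(4))
    m=(abs(L[...,0]-.03)<.02)&(abs(L[...,1])<.01);
a=load("pics/scene1.npz");s=camera("scene")
d=cv2.absdiff(a["pixels"],s["pixels"]).max(2);print("sanding diff",d[155:182,270:302].mean(),"bg",d[200:230,100:150].mean())
o=get_obs();print(o["clock"],o["joint_vel"].round(3),o["ft_force"])
job_done()
```

```text
pics/side1.npz 199 handle top z 0.096 mean x,y [-0.0124 -0.0036]
pics/side12.npz 203 handle top z 0.0959 mean x,y [-0.0516 -0.0037]
sanding diff 58.2349537037037 bg 50.818666666666665
21.7333 [ 0.009  0.027 -0.021  0.001  0.    -0.001] [-0.17787885 -0.52765491 -0.83148139]
the job is handed in; nothing more can be done
```

I handed the job in after 21.7 s: the jaw is held open and the block is sitting flat in the rack's empty bay. I lifted the catch and pulled the jaw back about 43 mm, then let the catch drop behind the bump. I took the block out by its ends, set it down on the free bench, and regripped it across its width. I then lowered it into the bay until I felt the floor, let go and backed off.

**Last checks**
- **Jaw:** it stands about 39 mm farther back than when shut. The handle is at its starting height, so the catch is down.
- **Block:** about 1 mm from the middle of the bay in both directions, and less than 1° off square. Its top measured 40 mm above the bench (41 mm expected), tilted less than 0.01 rad.
- **Stored block:** about 0.5–2 mm from the middle of its bay when I measured it before placing. The later pictures show it still there, but I did not measure it again.
- **Sanding block:** my before-and-after image comparison showed nothing either way, because the pixel differences were about as large over bare bench. In the side pictures it looks unmoved, and I never touched it.

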